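# Hang a drying-shelf bracket in a slotted rack and fit its shelf plate

### The job

Draw the yellow bracket out from under the low plywood shelf, put it down on the open bench and let go of it, then take it again by its spine, hook its two tabs into the upper pair of slots in the steel rack and push it down until it is fully locked. Then lower the white shelf plate, kept level, onto the bracket's two brass pins until it lies flush, and let go. Leave the jar, bottle, tin, spray gun and coloured clips where they are.

Things in the scene. Friction and masses are not known exactly. Their poses are not given: they have to be found in the camera images.
- bracket: Yellow shelf bracket, loose, 0.4 kg, 150 long, lying upright as it will hang. +x: way its tabs point (to the rack when hung), z up. Origin: underside, middle of back plate's rear face. Back plate 130 wide, 60 high, x -8 to 0. Low foot 12 high, 100 wide, x -60 to -8. Spine 36 high, x -132 to -60. Crossbar 80 wide, 36 high, x -150 to -132. Spine and crossbar start under the low shelf.
- bracket_edge (a point): Middle of the back plate's top edge (bracket x -4, y 0, z 60), which sticks out of the low shelf: the 8 thick plate can be pinched here across x, to draw the bracket out. Axes as the bracket's.
- bracket_hook (a point): Rear face midway between the tabs, at the undersides of their necks (bracket x 0, z 38); bracket's axes. Two steel tabs 10 wide at y +45 and -45: neck z 38 to 46, reaching to x 13; lip at its end (x 7 to 13) hanging down to z 24. So 7 are free between lip and back plate for the rack's 5 thick sheet.
- bracket_spine (a point): Middle of the spine's top edge (bracket x -98, y 0, z 36), near the centre of mass. The spine is 18 wide (y), 36 high: take it here across y to hang the bracket. Axes as the bracket's.
- bracket_top (a point): Top of the spine midway between the two brass pins (bracket x -104, y 0, z 36), where the centre of the plate's underside comes to lie. Pins 9 in diameter, 18 high, tapered tips, at bracket x -68 and -140, y 0. Axes as the bracket's.
- rack: Fixed slotted steel rack on the bench, 200 high, 126 wide, blue sheet between two uprights. Origin: foot of front face, middle. Front faces -x (to the robot, turned up to 0.2 rad), +x into the rack, z up. Front sheet x 0 to 5, hollow behind. Each upright (y +45, -45) has two slots 16 wide: upper z 130 to 160, lower (unused) z 75 to 105. No room for a finger between rack and hung back plate.
- rack_seat (a point): Front face midway between the upper slots at their lower edges (rack x 0, y 0, z 130); bracket_hook ends here. Rack's axes. Tabs with lips are 22 high: enter level, bracket's underside 110 above the bench, until the back plate touches the sheet; then push down 18 until the necks stand on the slot edges (underside 92 above the bench). Released, it sags by about 0.06 rad.
- bay: Low plywood shelf, fixed on the bench, 100 deep (x), 166 wide (y), top z 70, board's underside z 62, walls 8 thick, closed at the back (+x), open at the front (-x, to the robot), left or right of the robot. Origin: bench level, centre of footprint. The bracket must be drawn about 100 straight out along -x before it can be lifted.
- plate: White shelf plate, loose, 0.25 kg, 104 (x) by 140 (y) by 8 thick, flat on the bench. Origin: centre of underside, z up. Two through holes 14 in diameter at x +36 and -36, y 0. A blue grip block 46 (x) by 18 (y) stands on its middle, z 8 to 42: grip it across y. Goes on either way round.
- clip_yellow: Yellow flat plastic clip lying on the bench, 105 long (x), 32 wide at its square head (+x end), 12 high, origin at its underside. Leave it where it is.
- clip_blue: Blue flat plastic clip lying on the bench, 105 long (x), 32 wide at its square head (+x end), 12 high, origin at its underside. Leave it where it is.
- clip_red: Red flat plastic clip lying on the bench, 105 long (x), 32 wide at its square head (+x end), 12 high, origin at its underside. Leave it where it is. It lies on the bench in front of the rack, under where the bracket will hang.
- jar: Glass paint jar with brass lid, 44 in diameter, 60 high, standing in front of the rack to the left; origin at its underside. Leave it.
- bottle: Brown glass bottle, 44 in diameter, 130 high, standing in front of the rack to the right; origin at its underside. Leave it.
- spray_gun: Red spray gun lying on the bench on the robot's side of the shelf plate, body 145 along its x (-60 to 85), 26 high, grip reaching to y -98; origin at bench level. Leave it.
- tin: Green tin, 48 in diameter, 45 high, standing on top of the low shelf; origin at its underside. Leave it.
Things that resemble listed ones, but are neither listed nor needed, are in the scene too. Of the things like the plate, leave any that is turquoise; of the rest the larger one is meant. Of the things shaped like the bracket, the yellow one is meant.

How it is judged:
On the way, in this order (a step that is already met when the one before it is completed fails the run):
1. the bracket is clear of the low shelf, lies flat on the bench and is let go ((x of bracket_top in the frame of bay below -0.095 m or horizontal distance between bracket_top and bay above 0.18 m) and height (world z) of bracket between -0.003 and 0.004 m and angle between bracket's own z axis and vertical below 0.08 rad and contact force between the fingers and bracket below 0.2 N and linear speed of bracket below 0.02 m/s), for 0.2 s.
2. the bracket's tabs are hooked in the upper slots and pushed down home (x of bracket_hook in the frame of rack_seat between -0.004 and 0.004 m and y of bracket_hook in the frame of rack_seat between -0.006 and 0.006 m and z of bracket_hook in the frame of rack_seat between -0.003 and 0.004 m and angle between the z axis of bracket and the z axis of rack, either way round below 0.09 rad and angle between the x axis of bracket and the x axis of rack, either way round below 0.12 rad), for 0.2 s.
At the end, for the whole second after the job is handed in: Bracket hung in the upper slots: hook point within 4 mm in height, 4 in depth, 6 sideways of the seat, upright within 0.09 rad, square within 0.12; plate on both pins: centre within 6 mm, height within 4 mm, flush within 0.05 rad; both released and at rest (all of step 2 and horizontal distance between plate and bracket_top below 0.006 m and z of plate in the frame of bracket_top between -0.003 and 0.004 m and angle between the z axis of plate and the z axis of bracket, either way round below 0.05 rad and linear speed of each of bracket, plate below 0.02 m/s); the robot touches nothing.
It fails at once if the jar, bottle, tin, spray gun or a coloured clip is moved by more than 30 mm (distance of any of clip_yellow, clip_blue, clip_red, jar, bottle, spray_gun, tin from where it was at the start of the episode above 0.03 m).
It fails at once if the shelf plate is tipped more than 0.35 rad (angle between plate's own z axis and vertical above 0.35 rad).
It also fails if it takes over 69 s, if anything falls off the work surface, if the arm or the gripper's body presses on something with over 40 N, if the wrist force passes 120 N, or if a joint passes its speed limit or range.

### The arm

A 7-joint arm with a two-finger parallel gripper is mounted at the origin on the work surface. World frame = base frame: x ahead of the robot, y to its left, z up, the work surface at z = 0. Lengths are in m, angles in rad, forces in N, time in s.
With the tool pointing down it reaches from about 0.425 to 0.925 m from the base axis. Payload 6.8 kg.
Tool frame: the origin (TCP) lies midway between the tips of the shut fingers; the grasp point (between the pads) lies 19 mm behind it; z points along the fingers, y is the line along which they close (so a half turn about z gives the same grasp; the last joint's range is limited). The gripper opens to 85 mm and grips with 20 to 120 N. Pads are 22 mm wide; open, the fingers measure 114 mm over their backs; the gripper's body (76 mm by 85 mm) begins 54 mm behind the grasp point. The pads swing forward as they close: fully open they stand 13 mm farther back than shut.
Start: joints at [-1.346, 0.477, 0.022, 1.555, -0.011, 1.109, -0.083], TCP at [0.221, 0.638, 0.231] pointing down, gripper open.
Joint ranges: [-2.96, 2.96], [-0.34, 2.1], [-1.41, 1.46], [0.24, 2.44], [-1.37, 4.51], [0.17, 1.92], [-2.96, 2.96]. Speed limits (rad/s): [2.39, 2.39, 3.14, 3.14, 3.14, 3.14, 3.14].

### API

Orientations are given as a unit quaternion [w, x, y, z].
In Python, from station import bot gives the robot as it stands.
- The arm moves only by the tool jog_arm, never from a script. Its argument "rows" is a list of rows, each an object of numbers: "fingers": the finger opening in mm, from 0 to 85.4; "x", "y", "z": the shift along the tool's x, y, z in mm; "ax", "ay", "az": the turn, a rotation vector about the tool's x, y, z in degrees. A call has exactly 8 rows; each row shifts and turns the commanded pose from where the row before left it, along the tool's axes as they then stand; what a row does not reach is not made up. A row lasts 1/10 s, in which the tool goes at most 50 mm and 8.59 degrees, less where a joint would pass 70% of its speed; a pose out of reach is approached as far as the arm can. A call with a gripper value outside its range is refused whole. The fingers move at their own pace and stop on an object; "force" is the grip in N (left out, the last holds). Time passes only in rows, so rows that do not move let the fingers close, or fill a call up. It gives the time, the measured TCP pose, the force, the opening and the grip force at its end, in the units of the state.
- bot.get_obs(): the state, without advancing time (a new reading comes with each control period).
- bot.read_camera(name): name is "scene" or "top"; returns a dict with "pixels" (480x640x3 uint8, red, green, blue), "vertical_fov" (degrees; the focal length in pixels is half the picture's height over the tangent of half this angle, whatever the lens; pixels are square), "cx", "cy" (the principal point, pixels), "world_from_camera" (4x4, takes a point from camera to world coordinates). Camera axes: x right, y down, z forward; pixel columns grow to the right and rows downward; lengths in m; the calibration is good to about 2 mm. A picture is of the moment at which its call begins. There is no depth.
- bot.hand_in(): hands the job in; it is judged then, once.
The state is a dict: "t": time; "q": joint angles; "joint_vel": joint speeds; "joint_torque": joint torques, N m; "eef_pos": TCP position; "tool_rot": TCP orientation; "contact_force": force on the tool from outside, world axes, zero at the start; "torque": the same for the moment, N m; "gripper_width": opening from 0.0 (shut) to 1.0 (fully open); "grasp_force": force on a finger pad.
Only numpy, scipy, OpenCV 4.12 (cv2) and the standard library are available. Lean on these libraries where they do the work, as an engineer would, in place of code of your own. Each camera call takes 0.05 s, during which the arm holds its last target. There are 200 camera calls.

## Working session

There is one attempt and no reset: what is moved stays moved. The work goes in short steps, Python scripts to look and compute and a tool call to move; the robot and the scene stay as the last step left them, time stands still between calls to the robot, and variables do not carry over. Pictures are saved under pics/ and viewed, at most 12 in all, crops included, and the job is handed in when it is done.

Besides the shell and the picture viewer there is one more tool, called after ">>>" by a JSON object that holds its "method" and its "body". jog_arm: Moves the arm, as the interface text tells. Its arguments: {"type":"object","properties":{"rows":{"type":"array","items":{"type":"object","properties":{"fingers":{"type":"number"},"x":{"type":"number"},"y":{"type":"number"},"z":{"type":"number"},"ax":{"type":"number"},"ay":{"type":"number"},"az":{"type":"number"}}}},"force":{"type":"number"}},"required":["rows"]}

```bash
mkdir -p pics; ls
python3 - <<'E'
from station import bot
import cv2,numpy as np
for n in("scene","top"):
    c=bot.read_camera(n);cv2.imwrite(f"pics/{n}0.png",c["pixels"][:,:,::-1])
    print(n,c["vertical_fov"],c["cx"],c["cy"],np.round(c["world_from_camera"],3).tolist(),[k for k in c])
o=bot.get_obs();print(o)
E
```

```text
pics
scene 42.72424546678159 307.7979241081347 237.73033255781627 [[0.019, 0.637, -0.771, 1.472], [1.0, -0.017, 0.01, -0.016], [-0.007, -0.771, -0.637, 0.929], [0.0, 0.0, 0.0, 1.0]] ['pixels', 'vertical_fov', 'cx', 'cy', 'world_from_camera']
top 45.315822238933684 305.9348523898637 232.34117822061182 [[-0.024, -0.99, 0.142, 0.302], [-1.0, 0.025, 0.002, -0.012], [-0.006, -0.142, -0.99, 1.427], [0.0, 0.0, 0.0, 1.0]] ['pixels', 'vertical_fov', 'cx', 'cy', 'world_from_camera']
{'t': 0.1, 'q': array([-1.34609108,  0.47771081,  0.02234611,  1.55632754, -0.01152496,
        1.10930407, -0.0830939 ]), 'joint_vel': array([-2.37447148e-04, -6.90750527e-04,  1.12859596e-03, -2.29835567e-03,
       -6.43704971e-04, -9.37660251e-05, -2.45753735e-03]), 'joint_torque': array([ 4.80699353e-03, -5.97764325e+01,  1.61404487e+00, -2.81957388e+01,
        1.29383354e-02,  5.06221506e-03, -3.42477483e-05]), 'eef_pos': array([0.22035318, 0.63746633, 0.23043802]), 'tool_rot': array([-8.64193049e-05,  1.65629681e-01,  9.86187686e-01, -8.06345725e-04]), 'contact_force': array([0.22928585, 0.28304192, 0.26090751]), 'torque': array([ 0.04564557,  0.00766631, -0.06323111]), 'grasp_force': 0.0, 'gripper_width': 1.0023110174959335}
```

View pics/scene0.png

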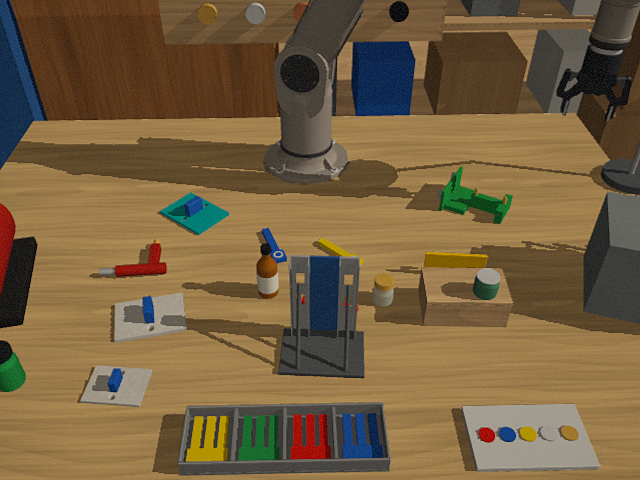

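View pics/top0.png

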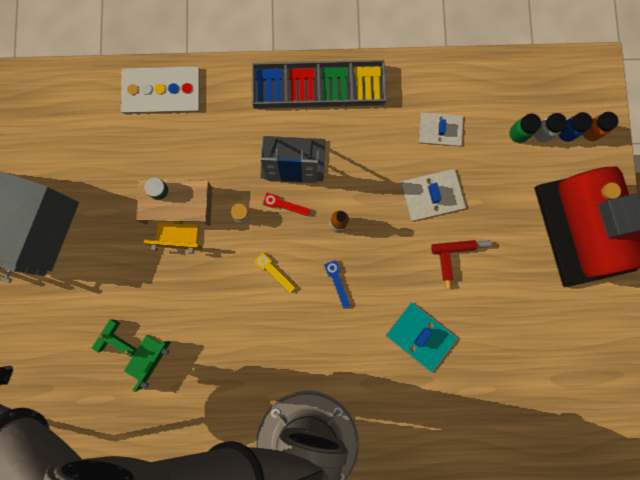

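```bash
cat > h.py <<'E'
from station import bot
import cv2,numpy as np
from scipy.spatial.transform import Rotation as R
def cam(n):
    c=bot.read_camera(n);c["f"]=240/np.tan(np.radians(c["vertical_fov"]/2));c["bgr"]=np.ascontiguousarray(c["pixels"][:,:,::-1])
    c["hsv"]=cv2.cvtColor(c["bgr"],cv2.COLOR_BGR2HSV);return c
def ray(c,p):
    T=c["world_from_camera"];d=T[:3,:3]@np.array([(p[0]-c["cx"])/c["f"],(p[1]-c["cy"])/c["f"],1]);return T[:3,3],d/np.linalg.norm(d)
def plane(c,p,z):
    o,d=ray(c,p);return o+d*(z-o[2])/d[2]
def tri(c1,p1,c2,p2):
    o1,d1=ray(c1,p1);o2,d2=ray(c2,p2)
    s=np.linalg.lstsq(np.c_[d1,-d2],o2-o1,rcond=None)[0];a=o1+s[0]*d1;b=o2+s[1]*d2
    return (a+b)/2,np.linalg.norm(a-b)*1e3
def proj(c,X):
    T=c["world_from_camera"];v=T[:3,:3].T@(np.array(X)-T[:3,3]);return v[:2]/v[2]*c["f"]+[c["cx"],c["cy"]]
def blobs(c,lo,hi,box,minA=20):
    x0,y0,x1,y1=box;m=np.zeros((480,640),np.uint8);m[y0:y1,x0:x1]=cv2.inRange(c["hsv"],lo,hi)[y0:y1,x0:x1]
    return [k.reshape(-1,2).astype(float) for k in sorted(cv2.findContours(m,0,1)[0],key=cv2.contourArea,reverse=True) if cv2.contourArea(k)>=minA]
def tiles(name,L,k=4):
    t=[cv2.resize(c["bgr"][y:y+75,x:x+100],(400,300),interpolation=cv2.INTER_CUBIC) for c,x,y in L]
    while len(t)<4:t.append(t[0]*0)
    cv2.imwrite(name,np.vstack([np.hstack(t[:2]),np.hstack(t[2:])]))
E
python3 - <<'E'
from h import *
s=cam("scene");t=cam("top")
tiles("pics/t1.png",[(t,130,178),(t,245,130),(s,415,248),(s,275,245)])
for n,c,b in(("top plate",t,(395,160,475,230)),("scene plate",s,(105,285,195,345))):
    w=blobs(c,(0,0,130),(179,60,255),b)[0];bl=blobs(c,(105,120,40),(130,255,255),b)[0]
    print(n,cv2.minAreaRect(w.astype(np.float32)),cv2.approxPolyDP(w.astype(np.float32),4,True).reshape(-1,2).tolist());print(" blue",cv2.minAreaRect(bl.astype(np.float32)),bl.mean(0))
E
```

```text
top plate ((432.7467346191406, 194.4409637451172), (40.44659423828125, 55.711856842041016), 76.55138397216797) [[453.0, 169.0], [402.0, 181.0], [422.0, 185.0], [420.0, 195.0], [404.0, 194.0], [412.0, 220.0], [464.0, 207.0]]
 blue ((434.3962707519531, 192.38677978515625), (18.54367446899414, 9.3405179977417), 74.05460357666016) [434.34042553 192.29787234]
scene plate ((148.02134704589844, 317.13165283203125), (38.47043991088867, 74.16630554199219), 80.78897094726562) [[181.0, 293.0], [152.0, 297.0], [154.0, 322.0], [122.0, 320.0], [123.0, 307.0], [142.0, 305.0], [141.0, 299.0], [115.0, 303.0], [114.0, 339.0], [185.0, 330.0], [159.0, 323.0], [164.0, 314.0], [184.0, 315.0]]
 blue ((148.0, 309.0), (26.0, 10.0), 90.0) [148.01538462 309.27692308]
```

View pics/t1.png

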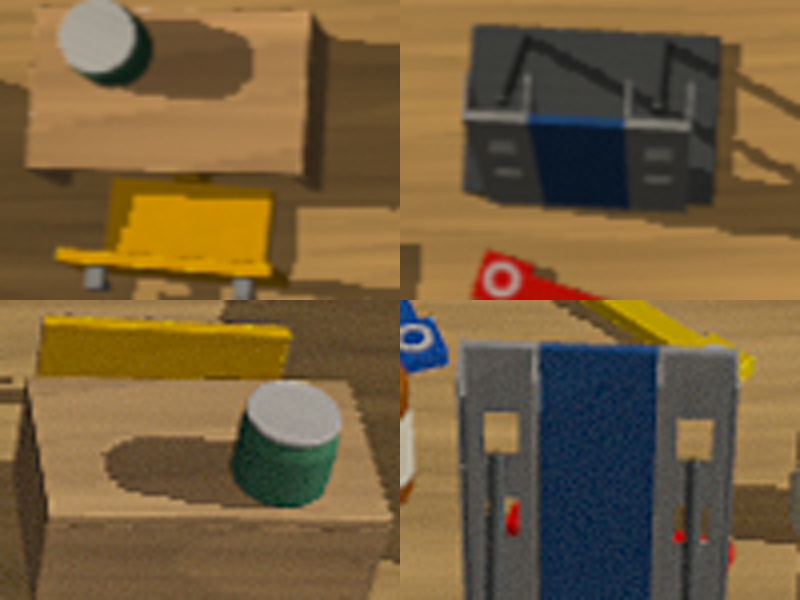

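```bash
cat > m1.py <<'E'
from h import *
np.set_printoptions(precision=4,suppress=True)
s=cam("scene");t=cam("top")
def P(u,v,x0,y0,U,V):return ((u-U+.5)/4-.5+x0,(v-V+.5)/4-.5+y0)
tb=lambda u,v:P(u,v,130,178,0,0); tr=lambda u,v:P(u,v,245,130,400,0)
sb=lambda u,v:P(u,v,415,248,0,300); sr=lambda u,v:P(u,v,275,245,400,300)
def show(n,a,b,z=None):
    X,e=tri(t,a,s,b);print(n,X,"err",round(e,1), plane(t,a,z) if z else "",plane(s,b,z) if z else "");return X
a=show("brk +y",tb(57,255),sb(288,330),.06);b=show("brk -y",tb(272,269),sb(42,321),.06)
print(" mid",(a+b)/2,"len",np.linalg.norm(a-b),"yaw",np.arctan2(*(a-b)[[1,0]])-np.pi/2)
a=show("rack +y",tr(465,117),sr(738,348),.2);b=show("rack -y",tr(690,126),sr(462,343),.2)
print(" mid",(a+b)/2,"len",np.linalg.norm(a-b),"yaw",np.arctan2(*(a-b)[[1,0]])-np.pi/2)
a=show("bayf +y",tb(27,168),sb(348,380),.07);b=show("bayf -y",tb(303,174),sb(32,379),.07)
print(" mid",(a+b)/2,"len",np.linalg.norm(a-b),"yaw",np.arctan2(*(a-b)[[1,0]])-np.pi/2)
a=show("bayr +y",tb(40,8),sb(388,520),.07);b=show("bayr -y",tb(313,15),sb(50,515),.07)
print(" slots from scene", plane(s,sr(500,432),.145),plane(s,sr(694,440),.145))
for n,c,z in(("top",t,.008),("scene",s,.008)):
    q=[(453,169),(402,181),(412,220),(464,207)] if n=="top" else [(181,293),(115,303),(114,339),(185,330)]
    W=np.array([plane(c,p,z) for p in q]);print("plate",n,W.mean(0),W[:,:2].tolist())
box=(395,160,475,230);bl=blobs(t,(105,120,40),(130,255,255),box)[0]
bs=blobs(s,(105,120,40),(130,255,255),(105,285,195,345))[0]
tops=[k for k in (bl,bs)]
print("blk top bbox",cv2.boxPoints(cv2.minAreaRect(bl.astype(np.float32))).tolist(),bs.min(0),bs.max(0))
E
python3 m1.py
python3 - <<'E'
from h import *
s=cam("scene");t=cam("top")
tiles("pics/t2.png",[(t,385,155),(s,100,278),(t,240,185),(s,250,240)])
E
```

```text
brk +y [0.4866 0.3807 0.058 ] err 0.7 [0.4864 0.3806 0.06  ] [0.4889 0.3795 0.06  ]
brk -y [0.475  0.2509 0.0574] err 1.8 [0.4747 0.2514 0.06  ] [0.4781 0.2492 0.06  ]
 mid [0.4808 0.3158 0.0577] len 0.13032876377945254 yaw -0.08962124743907496
rack +y [0.6443 0.0862 0.1991] err 0.8 [0.644  0.0857 0.2   ] [0.6453 0.0865 0.2   ]
rack -y [ 0.6363 -0.0377  0.198 ] err 0.3 [ 0.6358 -0.0377  0.2   ] [ 0.6386 -0.0375  0.2   ]
 mid [0.6403 0.0243 0.1986] len 0.1241163470382302 yaw -0.06461134824343007
bayf +y [0.5384 0.397  0.0684] err 0.1 [0.5381 0.3965 0.07  ] [0.5401 0.3963 0.07  ]
bayf -y [0.5311 0.2331 0.0662] err 2.7 [0.5303 0.231  0.07  ] [0.535  0.2334 0.07  ]
 mid [0.5348 0.315  0.0673] len 0.16413584157056776 yaw -0.04448242965388771
bayr +y [0.637  0.3913 0.0662] err 0.4 [0.6362 0.3904 0.07  ] [0.6407 0.3893 0.07  ]
bayr -y [0.6288 0.2266 0.0654] err 1.6 [0.6276 0.225  0.07  ] [0.6332 0.2262 0.07  ]
 slots from scene [ 0.639  -0.0212  0.145 ] [0.6467 0.0685 0.145 ]
plate top [ 0.5951 -0.3301  0.008 ] [[0.6585973009563946, -0.38480043301032757], [0.6308553331807956, -0.2544425102817126], [0.530567146322976, -0.27461848759996726], [0.5602668258217824, -0.4063985625834092]]
plate scene [ 0.5987 -0.3315  0.008 ] [[0.5345043080097053, -0.27505706210893965], [0.5607059334151429, -0.40933203246678596], [0.6598868530884042, -0.3891771249560242], [0.6397423830420035, -0.2522982027837142]]
blk top bbox [[427.54620361328125, 184.66921997070312], [436.51544189453125, 182.22305297851562], [441.3846435546875, 200.076904296875], [432.4154052734375, 202.5230712890625]] [143. 296.] [153. 322.]
```

View pics/t2.png

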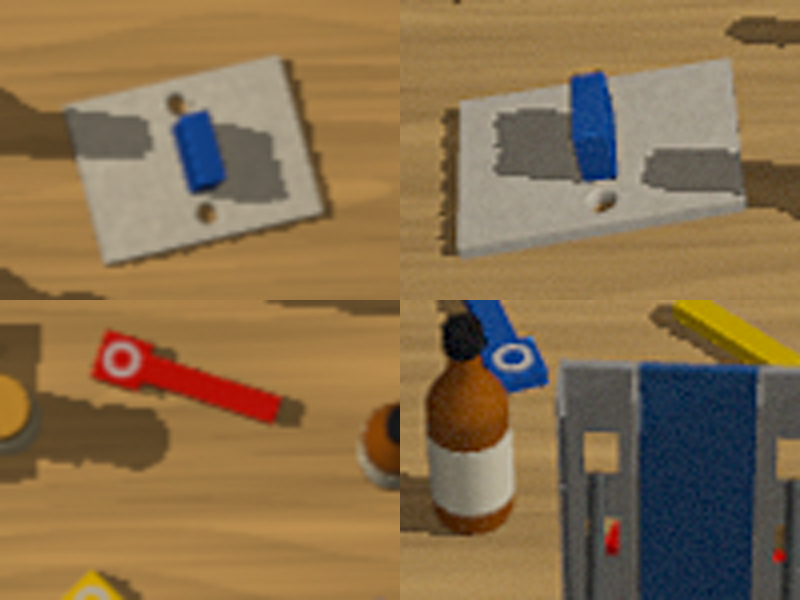

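```bash
cat > plan.py <<'E'
# python3 plan.py x y z(mm) toolYyaw(deg) fingers [n] : rows from the present pose to the target, tool pointing down
import sys,json
from h import *
def yaw(): 
    M=R.from_quat(np.roll(bot.get_obs()["tool_rot"],-1)).as_matrix();return M,np.degrees(np.arctan2(M[1,1],M[0,1]))
if __name__=="__main__":
    o=bot.get_obs();M,y=yaw();a=[float(v) for v in sys.argv[1:]];T=np.array(a[:3]);p=o["eef_pos"]*1e3
    D=-((a[3]-y+180)%360-180)
    if len(a)>6 and a[6]: D=-(a[3]-y) if False else D+360*a[6]
    n=int(a[5]) if len(a)>5 and a[5] else int(max(np.ceil(np.linalg.norm(T-p)/42),np.ceil(abs(D)/8),1))
    tilt=R.from_matrix(M).inv()*R.from_euler("z",y,degrees=True)*R.from_matrix([[0,1.,0],[1,0,0],[0,0,-1]]);tv=np.degrees(R.from_matrix(M[:,:]).inv().apply(np.cross(M[:,2],[0,0,-1])))
    print("pos",p.round(1),"yaw",round(y,1),"turn az",round(D,1),"tilt fix ax,ay",tv.round(2),"F",o["contact_force"].round(1),"w",round(o["gripper_width"]*85.4,1),"g",round(o["grasp_force"],1),"t",round(o["t"],1),"n",n)
    q=p.copy();yy=y;rows=[]
    for i in range(n):
        g=p+(T-p)*(i+1)/n;c,s=np.cos(np.radians(yy)),np.sin(np.radians(yy))
        A=np.array([[-s,c,0],[c,s,0],[0,0,-1]])
        # columns: tool x, y, z in world (z down, y at yaw, x = y cross z)
        A=np.c_[[-s,c,0],[c,s,0],[0,0,-1]]
        d=np.round(A.T@(g-q));az=float(np.round((D*(i+1)/n)-(y-yy)))
        q=q+A@d;yy-=az
        r={"x":d[0],"y":d[1],"z":d[2]}
        if az:r["az"]=az
        rows.append(r)
    f=a[4]
    for r in rows:r["fingers"]=f
    for i in range(0,n,8):
        k=rows[i:i+8];k+=[{"fingers":f}]*(8-len(k));print(json.dumps(k).replace(".0","").replace(" ",""))
    print("end",q.round(1),round(yy,1))
E
python3 plan.py 480 316 110 -5.1 40
python3 - <<'E'
from h import *
s=cam("scene");t=cam("top")
print("bottle base scene",plane(s,(267,294),0),"cap",plane(t,(339,215),.13),"jar top",plane(t,(239,211),.06),"red clip",plane(t,(267,204),.012),plane(t,(309,213),.012),"tin",plane(t,(155,187),.115))
E
```

```text
pos [220.5 637.9 231.2] yaw 70.9 turn az 76.0 tilt fix ax,ay [-0.02 -0.    0.  ] F [ 0.5 -0.3  0.8] w 85.6 g 0.0 t 0.4 n 11
[{"x":-32,"y":-20,"z":11,"az":7,"fingers":40},{"x":-34,"y":-16,"z":11,"az":7,"fingers":40},{"x":-36,"y":-12,"z":11,"az":7,"fingers":40},{"x":-36,"y":-7,"z":11,"az":7,"fingers":40},{"x":-38,"y":-2,"z":11,"az":7,"fingers":40},{"x":-38,"y":2,"z":11,"az":6,"fingers":40},{"x":-37,"y":5,"z":11,"az":7,"fingers":40},{"x":-36,"y":11,"z":11,"az":7,"fingers":40}]
[{"x":-34,"y":14,"z":11,"az":7,"fingers":40},{"x":-33,"y":19,"z":11,"az":7,"fingers":40},{"x":-30,"y":23,"z":11,"az":7,"fingers":40},{"fingers":40},{"fingers":40},{"fingers":40},{"fingers":40},{"fingers":40}]
end [480.4 316.1 110.2] -5.1
bottle base scene [ 0.53414887 -0.09244245  0.        ] cap [ 0.52672168 -0.08581568  0.13      ] jar top [0.55474818 0.15147123 0.06      ] red clip [0.57965845 0.08689727 0.012     ] [ 0.55411219 -0.01773806  0.012     ] tin [0.60650647 0.34075929 0.115     ]
```

>>> {"method": "jog_arm", "body": {"rows": [{"x": -32,"y": -20,"z": 11,"az": 7,"fingers": 40},{"x": -34,"y": -16,"z": 11,"az": 7,"fingers": 40},{"x": -36,"y": -12,"z": 11,"az": 7,"fingers": 40},{"x": -36,"y": -7,"z": 11,"az": 7,"fingers": 40},{"x": -38,"y": -2,"z": 11,"az": 7,"fingers": 40},{"x": -38,"y": 2,"z": 11,"az": 6,"fingers": 40},{"x": -37,"y": 5,"z": 11,"az": 7,"fingers": 40},{"x": -36,"y": 11,"z": 11,"az": 7,"fingers": 40}], "force": 50}}

```text
invalid input
```

>>> {"method": "jog_arm", "body": {"rows": [{"x": -34,"y": 14,"z": 11,"az": 7,"fingers": 40},{"x": -33,"y": 19,"z": 11,"az": 7,"fingers": 40},{"x": -30,"y": 23,"z": 11,"az": 7,"fingers": 40},{"fingers": 40},{"fingers": 40},{"fingers": 40},{"fingers": 40},{"fingers": 40}]}}

```text
invalid input
```

```bash
python3 plan.py 480 316 32 -5.1 40 3
python3 - <<'E'
from h import *
s=cam("scene");t=cam("top")
tiles("pics/t3.png",[(t,130,178),(s,415,228)])
E
```

```text
pos [220.5 638.  231.3] yaw 70.9 turn az 76.0 tilt fix ax,ay [-0. -0.  0.] F [-0.1  0.1 -0.3] w 85.1 g 0.0 t 0.5 n 3
[{"x":-117,"y":-73,"z":66,"az":25,"fingers":40},{"x":-137,"y":-17,"z":67,"az":26,"fingers":40},{"x":-130,"y":44,"z":66,"az":25,"fingers":40},{"fingers":40},{"fingers":40},{"fingers":40},{"fingers":40},{"fingers":40}]
end [479.5 316.   32.3] -5.1
```

View pics/t3.png

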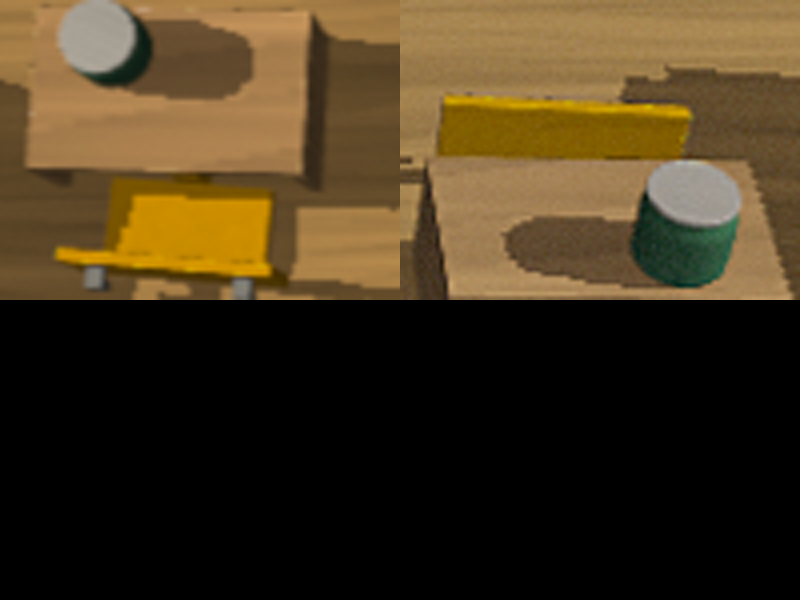

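The arm has not moved: both calls were refused. I'll try again with every field filled in.

>>> {"method": "jog_arm", "body": {"rows": [{"x": -32,"y": -20,"z": 11,"ax": 0,"ay": 0,"az": 7,"fingers": 40},{"x": -34,"y": -16,"z": 11,"ax": 0,"ay": 0,"az": 7,"fingers": 40},{"x": -36,"y": -12,"z": 11,"ax": 0,"ay": 0,"az": 7,"fingers": 40},{"x": -36,"y": -7,"z": 11,"ax": 0,"ay": 0,"az": 7,"fingers": 40},{"x": -38,"y": -2,"z": 11,"ax": 0,"ay": 0,"az": 7,"fingers": 40},{"x": -38,"y": 2,"z": 11,"ax": 0,"ay": 0,"az": 6,"fingers": 40},{"x": -37,"y": 5,"z": 11,"ax": 0,"ay": 0,"az": 7,"fingers": 40},{"x": -36,"y": 11,"z": 11,"ax": 0,"ay": 0,"az": 7,"fingers": 40}], "force": 50}}

```text
t: 1.4
eef_pos: [0.4105, 0.4027, 0.1432]
tool_rot: [-0.0, 0.604, 0.797, 0.0]
contact_force: [1.0, 1.0, 0.1]
gripper_width: 0.468
grasp_force: 0.0
```

```bash
sed -i 's/r={"x":d\[0\],"y":d\[1\],"z":d\[2\]}/r={"x":d[0],"y":d[1],"z":d[2],"ax":0,"ay":0,"az":az}/; s/        if az:r\["az"\]=az//; s/\[{"fingers":f}\]\*(8-len(k))/[dict(x=0,y=0,z=0,ax=0,ay=0,az=0,fingers=f)]*(8-len(k))/' plan.py; python3 plan.py 480 316 90 -5.1 40 4
```

```text
pos [410.5 402.7 143.2] yaw 15.7 turn az 20.8 tilt fix ax,ay [ 0.03 -0.03  0.  ] F [1.  1.  0.1] w 40.0 g 0.0 t 1.4 n 4
[{"x":-26,"y":11,"z":13,"ax":0,"ay":0,"az":5,"fingers":40},{"x":-24,"y":13,"z":14,"ax":0,"ay":0,"az":5,"fingers":40},{"x":-23,"y":15,"z":13,"ax":0,"ay":0,"az":6,"fingers":40},{"x":-22,"y":18,"z":13,"ax":0,"ay":0,"az":5,"fingers":40},{"x":0,"y":0,"z":0,"ax":0,"ay":0,"az":0,"fingers":40},{"x":0,"y":0,"z":0,"ax":0,"ay":0,"az":0,"fingers":40},{"x":0,"y":0,"z":0,"ax":0,"ay":0,"az":0,"fingers":40},{"x":0,"y":0,"z":0,"ax":0,"ay":0,"az":0,"fingers":40}]
end [480.3 316.   90.2] -5.3
```

>>> {"method": "jog_arm", "body": {"rows": [{"x": -26,"y": 11,"z": 13,"ax": 0,"ay": 0,"az": 5,"fingers": 40},{"x": -24,"y": 13,"z": 14,"ax": 0,"ay": 0,"az": 5,"fingers": 40},{"x": -23,"y": 15,"z": 13,"ax": 0,"ay": 0,"az": 6,"fingers": 40},{"x": -22,"y": 18,"z": 13,"ax": 0,"ay": 0,"az": 5,"fingers": 40},{"x": 0,"y": 0,"z": 0,"ax": 0,"ay": 0,"az": 0,"fingers": 40},{"x": 0,"y": 0,"z": 20,"ax": 0,"ay": 0,"az": 0,"fingers": 40},{"x": 0,"y": 0,"z": 20,"ax": 0,"ay": 0,"az": 0,"fingers": 40},{"x": 0,"y": 0,"z": 20,"ax": 0,"ay": 0,"az": 0,"fingers": 40}]}}

```text
t: 2.2
eef_pos: [0.4799, 0.3185, 0.0301]
tool_rot: [-0.0, 0.737, 0.676, 0.001]
contact_force: [0.6, 0.0, -0.7]
gripper_width: 0.469
grasp_force: 0.0
```

>>> {"method": "jog_arm", "body": {"rows": [{"x": 0,"y": 0,"z": 0,"ax": 0,"ay": 0,"az": 0,"fingers": 0},{"x": 0,"y": 0,"z": 0,"ax": 0,"ay": 0,"az": 0,"fingers": 0},{"x": 0,"y": 0,"z": 0,"ax": 0,"ay": 0,"az": 0,"fingers": 0},{"x": 0,"y": 0,"z": 0,"ax": 0,"ay": 0,"az": 0,"fingers": 0},{"x": 0,"y": 0,"z": 0,"ax": 0,"ay": 0,"az": 0,"fingers": 0},{"x": 0,"y": 0,"z": 0,"ax": 0,"ay": 0,"az": 0,"fingers": 0},{"x": 0,"y": 0,"z": 0,"ax": 0,"ay": 0,"az": 0,"fingers": 0},{"x": 0,"y": 0,"z": 0,"ax": 0,"ay": 0,"az": 0,"fingers": 0}]}}

```text
t: 3.0
eef_pos: [0.4803, 0.3178, 0.0309]
tool_rot: [-0.0, 0.738, 0.675, 0.001]
contact_force: [-0.6, -0.5, 5.4]
gripper_width: 0.085
grasp_force: 51.4
```

```bash
python3 plan.py 374 322 30 -3.5 0 8
```

```text
pos [480.3 317.8  30.9] yaw -5.1 turn az -1.6 tilt fix ax,ay [ 0.03 -0.05 -0.  ] F [-0.6 -0.5  5.4] w 7.2 g 51.4 t 3.0 n 8
[{"x":-1,"y":-13,"z":0,"ax":0,"ay":0,"az":-0,"fingers":0},{"x":-0,"y":-14,"z":0,"ax":0,"ay":0,"az":-0,"fingers":0},{"x":-1,"y":-13,"z":0,"ax":0,"ay":0,"az":-1,"fingers":0},{"x":-0,"y":-13,"z":0,"ax":0,"ay":0,"az":0,"fingers":0},{"x":-1,"y":-13,"z":1,"ax":0,"ay":0,"az":0,"fingers":0},{"x":-0,"y":-14,"z":-0,"ax":0,"ay":0,"az":-0,"fingers":0},{"x":-1,"y":-13,"z":-0,"ax":0,"ay":0,"az":-0,"fingers":0},{"x":-0,"y":-13,"z":-0,"ax":0,"ay":0,"az":-1,"fingers":0}]
end [374.3 322.1  29.9] -3.1
```

>>> {"method": "jog_arm", "body": {"rows": [{"x": 0,"y": -8,"z": 0,"ax": 0,"ay": 0,"az": 0,"fingers": 0},{"x": -1,"y": -14,"z": 0,"ax": 0,"ay": 0,"az": 0,"fingers": 0},{"x": -1,"y": -16,"z": 0,"ax": 0,"ay": 0,"az": 0,"fingers": 0},{"x": -1,"y": -16,"z": 0,"ax": 0,"ay": 0,"az": 0,"fingers": 0},{"x": -1,"y": -16,"z": 0,"ax": 0,"ay": 0,"az": 0,"fingers": 0},{"x": 0,"y": -16,"z": 0,"ax": 0,"ay": 0,"az": 0,"fingers": 0},{"x": 0,"y": -16,"z": 0,"ax": 0,"ay": 0,"az": 0,"fingers": 0},{"x": 0,"y": -8,"z": 0,"ax": 0,"ay": 0,"az": 0,"fingers": 0}]}}

```text
t: 3.8
eef_pos: [0.3697, 0.3237, 0.0309]
tool_rot: [0.0, 0.738, 0.675, 0.001]
contact_force: [5.5, -0.7, 4.0]
gripper_width: 0.081
grasp_force: 51.1
```

>>> {"method": "jog_arm", "body": {"rows": [{"x": 0,"y": 0,"z": 0,"ax": 0,"ay": 0,"az": 0,"fingers": 0},{"x": 0,"y": 0,"z": 0,"ax": 0,"ay": 0,"az": 0,"fingers": 40},{"x": 0,"y": 0,"z": 0,"ax": 0,"ay": 0,"az": 0,"fingers": 40},{"x": 0,"y": 0,"z": 0,"ax": 0,"ay": 0,"az": 0,"fingers": 40},{"x": 0,"y": 0,"z": 0,"ax": 0,"ay": 0,"az": 0,"fingers": 40},{"x": 0,"y": 0,"z": -30,"ax": 0,"ay": 0,"az": 0,"fingers": 40},{"x": 0,"y": 0,"z": -30,"ax": 0,"ay": 0,"az": 0,"fingers": 40},{"x": 0,"y": 0,"z": -20,"ax": 0,"ay": 0,"az": 0,"fingers": 40}]}}

```text
t: 4.6
eef_pos: [0.3704, 0.3232, 0.1117]
tool_rot: [-0.0, 0.738, 0.675, 0.0]
contact_force: [0.1, 0.2, 0.1]
gripper_width: 0.468
grasp_force: 0.0
```

```bash
python3 plan.py 369 324 110 -5 40 1
python3 - <<'E'
from h import *
s=cam("scene");t=cam("top");cv2.imwrite("pics/s4full.png",s["bgr"])
a=t["bgr"][210:300,120:220];b=s["bgr"][185:275,415:515]
cv2.imwrite("pics/t4.png",np.hstack([cv2.resize(k,(400,360),interpolation=cv2.INTER_CUBIC) for k in(a,b)]))
E
```

```text
pos [370.4 323.2 111.7] yaw -5.1 turn az -0.1 tilt fix ax,ay [ 0.02 -0.03 -0.  ] F [0.1 0.2 0.1] w 40.0 g 0.0 t 4.6 n 1
[{"x":1,"y":-1,"z":2,"ax":0,"ay":0,"az":-0,"fingers":40},{"x":0,"y":0,"z":0,"ax":0,"ay":0,"az":0,"fingers":40},{"x":0,"y":0,"z":0,"ax":0,"ay":0,"az":0,"fingers":40},{"x":0,"y":0,"z":0,"ax":0,"ay":0,"az":0,"fingers":40},{"x":0,"y":0,"z":0,"ax":0,"ay":0,"az":0,"fingers":40},{"x":0,"y":0,"z":0,"ax":0,"ay":0,"az":0,"fingers":40},{"x":0,"y":0,"z":0,"ax":0,"ay":0,"az":0,"fingers":40},{"x":0,"y":0,"z":0,"ax":0,"ay":0,"az":0,"fingers":40}]
end [369.4 324.3 109.7] -5.1
```

View pics/t4.png

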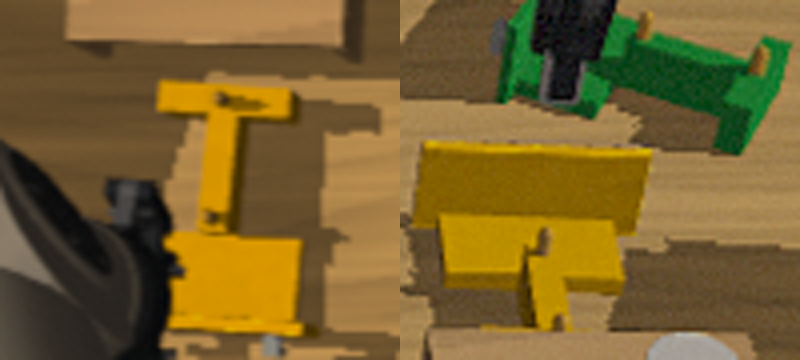

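```bash
python3 plan.py 464 313 80 84.9 50 12
python3 - <<'E'
from h import *
t=cam("top")
e=np.array([.3702,.3217,0]);b=np.array([-.996,.089,0])
for n,x,y,z in(("spineL",-98,9,36),("spineR",-98,-9,36),("pin1tip",-68,0,54),("pin2tip",-140,0,54),("cbL",-150,40,36),("cbR",-150,-40,36),("crossfrontR",-132,-40,36)):
    X=e+b*(x+4)/1e3+np.array([-.089,-.996,0])*y/1e3+[0,0,z/1e3];p=proj(t,X);print(n,((p-[120,210]+.5)*4-.5).round())
E
```

```text
pos [371.3 324.3 112.5] yaw -5.1 turn az -90.0 tilt fix ax,ay [ 0.13 -0.22  0.  ] F [0.8 1.1 1.5] w 39.9 g 0.0 t 4.7 n 12
[{"x":-0,"y":8,"z":3,"ax":0,"ay":0,"az":-7,"fingers":50},{"x":-1,"y":7,"z":2,"ax":0,"ay":0,"az":-8,"fingers":50},{"x":-3,"y":8,"z":3,"ax":0,"ay":0,"az":-7,"fingers":50},{"x":-3,"y":7,"z":3,"ax":0,"ay":0,"az":-8,"fingers":50},{"x":-4,"y":7,"z":3,"ax":0,"ay":0,"az":-7,"fingers":50},{"x":-5,"y":6,"z":2,"ax":0,"ay":0,"az":-8,"fingers":50},{"x":-5,"y":5,"z":3,"ax":0,"ay":0,"az":-7,"fingers":50},{"x":-7,"y":5,"z":3,"ax":0,"ay":0,"az":-8,"fingers":50}]
[{"x":-7,"y":3,"z":2,"ax":0,"ay":0,"az":-7,"fingers":50},{"x":-7,"y":3,"z":3,"ax":0,"ay":0,"az":-8,"fingers":50},{"x":-7,"y":2,"z":3,"ax":0,"ay":0,"az":-7,"fingers":50},{"x":-8,"y":1,"z":3,"ax":0,"ay":0,"az":-8,"fingers":50},{"x":0,"y":0,"z":0,"ax":0,"ay":0,"az":0,"fingers":50},{"x":0,"y":0,"z":0,"ax":0,"ay":0,"az":0,"fingers":50},{"x":0,"y":0,"z":0,"ax":0,"ay":0,"az":0,"fingers":50},{"x":0,"y":0,"z":0,"ax":0,"ay":0,"az":0,"fingers":50}]
end [463.9 313.3  79.5] 84.9
spineL [233. 167.]
spineR [203. 165.]
pin1tip [206. 212.]
pin2tip [218.  94.]
cbL [291.  86.]
cbR [161.  78.]
crossfrontR [158. 107.]
```

>>> {"method": "jog_arm", "body": {"rows": [{"x": 0,"y": 8,"z": 3,"ax": 0,"ay": 0,"az": -7,"fingers": 50},{"x": -1,"y": 7,"z": 2,"ax": 0,"ay": 0,"az": -8,"fingers": 50},{"x": -3,"y": 8,"z": 3,"ax": 0,"ay": 0,"az": -7,"fingers": 50},{"x": -3,"y": 7,"z": 3,"ax": 0,"ay": 0,"az": -8,"fingers": 50},{"x": -4,"y": 7,"z": 3,"ax": 0,"ay": 0,"az": -7,"fingers": 50},{"x": -5,"y": 6,"z": 2,"ax": 0,"ay": 0,"az": -8,"fingers": 50},{"x": -5,"y": 5,"z": 3,"ax": 0,"ay": 0,"az": -7,"fingers": 50},{"x": -7,"y": 5,"z": 3,"ax": 0,"ay": 0,"az": -8,"fingers": 50}]}}

```text
t: 5.55
eef_pos: [0.4316, 0.3152, 0.0865]
tool_rot: [-0.001, 0.299, 0.954, -0.001]
contact_force: [0.4, 0.1, -0.6]
gripper_width: 0.588
grasp_force: 0.0
```

>>> {"method": "jog_arm", "body": {"rows": [{"x": -7,"y": 3,"z": 2,"ax": 0,"ay": 0,"az": -7,"fingers": 50},{"x": -7,"y": 3,"z": 3,"ax": 0,"ay": 0,"az": -8,"fingers": 50},{"x": -7,"y": 2,"z": 3,"ax": 0,"ay": 0,"az": -7,"fingers": 50},{"x": -8,"y": 1,"z": 3,"ax": 0,"ay": 0,"az": -8,"fingers": 50},{"x": 0,"y": 0,"z": 0,"ax": 0,"ay": 0,"az": 0,"fingers": 50},{"x": 0,"y": 0,"z": 0,"ax": 0,"ay": 0,"az": 0,"fingers": 50},{"x": 0,"y": 0,"z": 0,"ax": 0,"ay": 0,"az": 0,"fingers": 50},{"x": 0,"y": 0,"z": 0,"ax": 0,"ay": 0,"az": 0,"fingers": 50}]}}

```text
t: 6.35
eef_pos: [0.4621, 0.3124, 0.0772]
tool_rot: [-0.0, 0.045, 0.999, -0.0]
contact_force: [-0.7, -0.6, 0.0]
gripper_width: 0.583
grasp_force: 0.0
```

```bash
python3 plan.py 464 313 5 84.9 50 4;  python3 - <<'E'
from h import *
t=cam("top")
cv2.imwrite("pics/t5.png",cv2.resize(t["bgr"][200:300,120:240],(720,600),interpolation=cv2.INTER_CUBIC))
E
```

```text
pos [462.1 312.4  77.2] yaw 84.9 turn az -0.0 tilt fix ax,ay [-0.01 -0.03 -0.  ] F [-0.7 -0.6  0. ] w 49.8 g 0.0 t 6.3 n 4
[{"x":-0,"y":0,"z":18,"ax":0,"ay":0,"az":-0,"fingers":50},{"x":-1,"y":0,"z":18,"ax":0,"ay":0,"az":-0,"fingers":50},{"x":-0,"y":1,"z":18,"ax":0,"ay":0,"az":-0,"fingers":50},{"x":-1,"y":-0,"z":18,"ax":0,"ay":0,"az":-0,"fingers":50},{"x":0,"y":0,"z":0,"ax":0,"ay":0,"az":0,"fingers":50},{"x":0,"y":0,"z":0,"ax":0,"ay":0,"az":0,"fingers":50},{"x":0,"y":0,"z":0,"ax":0,"ay":0,"az":0,"fingers":50},{"x":0,"y":0,"z":0,"ax":0,"ay":0,"az":0,"fingers":50}]
end [464.2 313.2   5.2] 84.9
```

>>> {"method": "jog_arm", "body": {"rows": [{"x": 0,"y": 0,"z": 18,"ax": 0,"ay": 0,"az": 0,"fingers": 50},{"x": -1,"y": 0,"z": 18,"ax": 0,"ay": 0,"az": 0,"fingers": 50},{"x": 0,"y": 1,"z": 18,"ax": 0,"ay": 0,"az": 0,"fingers": 50},{"x": -1,"y": 0,"z": 18,"ax": 0,"ay": 0,"az": 0,"fingers": 50},{"x": 0,"y": 0,"z": 0,"ax": 0,"ay": 0,"az": 0,"fingers": 50},{"x": 0,"y": 0,"z": 0,"ax": 0,"ay": 0,"az": 0,"fingers": 0},{"x": 0,"y": 0,"z": 0,"ax": 0,"ay": 0,"az": 0,"fingers": 0},{"x": 0,"y": 0,"z": 0,"ax": 0,"ay": 0,"az": 0,"fingers": 0}], "force": 90}}

```text
t: 7.2
eef_pos: [0.4653, 0.3135, 0.0066]
tool_rot: [0.001, 0.044, 0.999, 0.001]
contact_force: [-0.8, 0.5, 4.4]
gripper_width: 0.196
grasp_force: 88.6
```

>>> {"method": "jog_arm", "body": {"rows": [{"x": 0,"y": 0,"z": 0,"ax": 0,"ay": 0,"az": 0,"fingers": 0},{"x": 0,"y": 0,"z": 0,"ax": 0,"ay": 0,"az": 0,"fingers": 0},{"x": 0,"y": 0,"z": 0,"ax": 0,"ay": 0,"az": 0,"fingers": 0},{"x": 0,"y": 0,"z": 0,"ax": 0,"ay": 0,"az": 0,"fingers": 0},{"x": 0,"y": 0,"z": 0,"ax": 0,"ay": 0,"az": 0,"fingers": 0},{"x": 0,"y": 0,"z": 0,"ax": 0,"ay": 0,"az": 0,"fingers": 0},{"x": 0,"y": 0,"z": 0,"ax": 0,"ay": 0,"az": 0,"fingers": 0},{"x": 0,"y": 0,"z": 0,"ax": 0,"ay": 0,"az": 0,"fingers": 0}]}}

```text
t: 8.0
eef_pos: [0.4654, 0.3135, 0.0066]
tool_rot: [0.001, 0.044, 0.999, 0.001]
contact_force: [-1.0, -1.3, 6.2]
gripper_width: 0.199
grasp_force: 88.9
```

```bash
python3 plan.py 420 220 250 -93.7 0 23
```

```text
pos [465.4 313.5   6.6] yaw 84.9 turn az 178.6 tilt fix ax,ay [0.07 0.07 0.  ] F [-1.  -1.3  6.2] w 17.0 g 88.9 t 8.0 n 23
[{"x":2,"y":-4,"z":-11,"ax":0,"ay":0,"az":8,"fingers":0},{"x":1,"y":-5,"z":-10,"ax":0,"ay":0,"az":8,"fingers":0},{"x":0,"y":-4,"z":-11,"ax":0,"ay":0,"az":7,"fingers":0},{"x":-0,"y":-5,"z":-10,"ax":0,"ay":0,"az":8,"fingers":0},{"x":-1,"y":-4,"z":-11,"ax":0,"ay":0,"az":8,"fingers":0},{"x":-1,"y":-4,"z":-10,"ax":0,"ay":0,"az":8,"fingers":0},{"x":-2,"y":-4,"z":-11,"ax":0,"ay":0,"az":7,"fingers":0},{"x":-3,"y":-4,"z":-11,"ax":0,"ay":0,"az":8,"fingers":0}]
[{"x":-3,"y":-3,"z":-10,"ax":0,"ay":0,"az":8,"fingers":0},{"x":-3,"y":-3,"z":-11,"ax":0,"ay":0,"az":8,"fingers":0},{"x":-4,"y":-3,"z":-10,"ax":0,"ay":0,"az":7,"fingers":0},{"x":-4,"y":-2,"z":-11,"ax":0,"ay":0,"az":8,"fingers":0},{"x":-4,"y":-1,"z":-11,"ax":0,"ay":0,"az":8,"fingers":0},{"x":-5,"y":-1,"z":-10,"ax":0,"ay":0,"az":8,"fingers":0},{"x":-4,"y":0,"z":-11,"ax":0,"ay":0,"az":7,"fingers":0},{"x":-5,"y":0,"z":-10,"ax":0,"ay":0,"az":8,"fingers":0}]
[{"x":-4,"y":1,"z":-11,"ax":0,"ay":0,"az":8,"fingers":0},{"x":-4,"y":2,"z":-10,"ax":0,"ay":0,"az":8,"fingers":0},{"x":-4,"y":2,"z":-11,"ax":0,"ay":0,"az":8,"fingers":0},{"x":-4,"y":3,"z":-11,"ax":0,"ay":0,"az":7,"fingers":0},{"x":-3,"y":3,"z":-10,"ax":0,"ay":0,"az":8,"fingers":0},{"x":-3,"y":4,"z":-11,"ax":0,"ay":0,"az":8,"fingers":0},{"x":-2,"y":4,"z":-10,"ax":0,"ay":0,"az":8,"fingers":0},{"x":0,"y":0,"z":0,"ax":0,"ay":0,"az":0,"fingers":0}]
end [420.1 219.8 249.6] -94.1
```

>>> {"method": "jog_arm", "body": {"rows": [{"x": 0,"y": 0,"z": -30,"ax": 0,"ay": 0,"az": 0,"fingers": 0},{"x": 0,"y": 0,"z": -40,"ax": 0,"ay": 0,"az": 0,"fingers": 0},{"x": 0,"y": 0,"z": -40,"ax": 0,"ay": 0,"az": 0,"fingers": 0},{"x": 0,"y": 0,"z": -30,"ax": 0,"ay": 0,"az": 0,"fingers": 0},{"x": 0,"y": 0,"z": 0,"ax": 0,"ay": 0,"az": 7,"fingers": 0},{"x": 0,"y": 0,"z": 0,"ax": 0,"ay": 0,"az": 8,"fingers": 0},{"x": 0,"y": 0,"z": 0,"ax": 0,"ay": 0,"az": 8,"fingers": 0},{"x": 0,"y": 0,"z": 0,"ax": 0,"ay": 0,"az": 8,"fingers": 0}]}}

```text
t: 8.8
eef_pos: [0.4641, 0.3125, 0.1451]
tool_rot: [-0.0, 0.312, 0.95, -0.0]
contact_force: [1.3, 0.6, -4.8]
gripper_width: 0.196
grasp_force: 89.0
```

```bash
python3 plan.py 460 36 150 -93.7 0 20
```

```text
pos [464.1 312.5 145.1] yaw 53.6 turn az 147.3 tilt fix ax,ay [-0.05 -0.02 -0.  ] F [ 1.3  0.6 -4.8] w 16.7 g 89.0 t 8.8 n 20
[{"x":-8,"y":-11,"z":-0,"ax":0,"ay":0,"az":7,"fingers":0},{"x":-9,"y":-10,"z":-0,"ax":0,"ay":0,"az":8,"fingers":0},{"x":-11,"y":-9,"z":-1,"ax":0,"ay":0,"az":7,"fingers":0},{"x":-12,"y":-8,"z":0,"ax":0,"ay":0,"az":7,"fingers":0},{"x":-12,"y":-6,"z":-0,"ax":0,"ay":0,"az":8,"fingers":0},{"x":-13,"y":-4,"z":-0,"ax":0,"ay":0,"az":7,"fingers":0},{"x":-14,"y":-2,"z":-1,"ax":0,"ay":0,"az":8,"fingers":0},{"x":-14,"y":-1,"z":0,"ax":0,"ay":0,"az":7,"fingers":0}]
[{"x":-14,"y":1,"z":-0,"ax":0,"ay":0,"az":7,"fingers":0},{"x":-13,"y":3,"z":-0,"ax":0,"ay":0,"az":8,"fingers":0},{"x":-13,"y":5,"z":-1,"ax":0,"ay":0,"az":7,"fingers":0},{"x":-12,"y":6,"z":0,"ax":0,"ay":0,"az":7,"fingers":0},{"x":-12,"y":8,"z":-0,"ax":0,"ay":0,"az":8,"fingers":0},{"x":-10,"y":9,"z":-0,"ax":0,"ay":0,"az":7,"fingers":0},{"x":-10,"y":10,"z":-1,"ax":0,"ay":0,"az":7,"fingers":0},{"x":-7,"y":12,"z":0,"ax":0,"ay":0,"az":8,"fingers":0}]
[{"x":-7,"y":12,"z":-0,"ax":0,"ay":0,"az":7,"fingers":0},{"x":-4,"y":13,"z":-0,"ax":0,"ay":0,"az":8,"fingers":0},{"x":-3,"y":14,"z":-1,"ax":0,"ay":0,"az":7,"fingers":0},{"x":-1,"y":13,"z":0,"ax":0,"ay":0,"az":7,"fingers":0},{"x":0,"y":0,"z":0,"ax":0,"ay":0,"az":0,"fingers":0},{"x":0,"y":0,"z":0,"ax":0,"ay":0,"az":0,"fingers":0},{"x":0,"y":0,"z":0,"ax":0,"ay":0,"az":0,"fingers":0},{"x":0,"y":0,"z":0,"ax":0,"ay":0,"az":0,"fingers":0}]
end [460.1  36.3 150.1] -93.4
```

>>> {"method": "jog_arm", "body": {"rows": [{"x": -8,"y": -11,"z": 0,"ax": 0,"ay": 0,"az": 7,"fingers": 0},{"x": -9,"y": -10,"z": 0,"ax": 0,"ay": 0,"az": 8,"fingers": 0},{"x": -11,"y": -9,"z": -1,"ax": 0,"ay": 0,"az": 7,"fingers": 0},{"x": -12,"y": -8,"z": 0,"ax": 0,"ay": 0,"az": 7,"fingers": 0},{"x": -12,"y": -6,"z": 0,"ax": 0,"ay": 0,"az": 8,"fingers": 0},{"x": -13,"y": -4,"z": 0,"ax": 0,"ay": 0,"az": 7,"fingers": 0},{"x": -14,"y": -2,"z": -1,"ax": 0,"ay": 0,"az": 8,"fingers": 0},{"x": -14,"y": -1,"z": 0,"ax": 0,"ay": 0,"az": 7,"fingers": 0}]}}

```text
t: 9.6
eef_pos: [0.4628, 0.2014, 0.1472]
tool_rot: [-0.0, 0.74, 0.673, -0.0]
contact_force: [-0.3, -0.1, -4.4]
gripper_width: 0.194
grasp_force: 89.0
```

>>> {"method": "jog_arm", "body": {"rows": [{"x": -14,"y": 1,"z": 0,"ax": 0,"ay": 0,"az": 7,"fingers": 0},{"x": -13,"y": 3,"z": 0,"ax": 0,"ay": 0,"az": 8,"fingers": 0},{"x": -13,"y": 5,"z": -1,"ax": 0,"ay": 0,"az": 7,"fingers": 0},{"x": -12,"y": 6,"z": 0,"ax": 0,"ay": 0,"az": 7,"fingers": 0},{"x": -12,"y": 8,"z": 0,"ax": 0,"ay": 0,"az": 8,"fingers": 0},{"x": -10,"y": 9,"z": 0,"ax": 0,"ay": 0,"az": 7,"fingers": 0},{"x": -10,"y": 10,"z": -1,"ax": 0,"ay": 0,"az": 7,"fingers": 0},{"x": -7,"y": 12,"z": 0,"ax": 0,"ay": 0,"az": 8,"fingers": 0}]}}

```text
t: 10.4
eef_pos: [0.4623, 0.091, 0.1492]
tool_rot: [-0.0, 0.975, 0.222, -0.0]
contact_force: [-0.3, 0.5, -4.5]
gripper_width: 0.194
grasp_force: 89.0
```

>>> {"method": "jog_arm", "body": {"rows": [{"x": -7,"y": 12,"z": 0,"ax": 0,"ay": 0,"az": 7,"fingers": 0},{"x": -4,"y": 13,"z": 0,"ax": 0,"ay": 0,"az": 8,"fingers": 0},{"x": -3,"y": 14,"z": -1,"ax": 0,"ay": 0,"az": 7,"fingers": 0},{"x": -1,"y": 13,"z": 0,"ax": 0,"ay": 0,"az": 7,"fingers": 0},{"x": 0,"y": 0,"z": 0,"ax": 0,"ay": 0,"az": 0,"fingers": 0},{"x": 0,"y": 0,"z": 0,"ax": 0,"ay": 0,"az": 0,"fingers": 0},{"x": 0,"y": 0,"z": 0,"ax": 0,"ay": 0,"az": 0,"fingers": 0},{"x": 0,"y": 0,"z": 0,"ax": 0,"ay": 0,"az": 0,"fingers": 0}]}}

```text
t: 11.2
eef_pos: [0.4622, 0.0376, 0.1502]
tool_rot: [-0.0, 1.0, -0.026, -0.0]
contact_force: [-0.1, 1.3, -3.4]
gripper_width: 0.195
grasp_force: 88.9
```

```bash
python3 plan.py 504 32.5 117 -93.7 0 5
python3 - <<'E'
from h import *
s=cam("scene");t=cam("top")
a=t["bgr"][130:280,220:370];b=s["bgr"][150:300,250:400]
cv2.imwrite("pics/t6.png",np.hstack([cv2.resize(k,(400,400),interpolation=cv2.INTER_CUBIC) for k in(a,b)]))
E
```

```text
pos [462.2  37.6 150.2] yaw -92.9 turn az 0.8 tilt fix ax,ay [-0.02  0.01  0.  ] F [-0.1  1.3 -3.4] w 16.7 g 88.9 t 11.2 n 5
[{"x":8,"y":1,"z":7,"ax":0,"ay":0,"az":0,"fingers":0},{"x":9,"y":0,"z":6,"ax":0,"ay":0,"az":0,"fingers":0},{"x":8,"y":1,"z":7,"ax":0,"ay":0,"az":0,"fingers":0},{"x":9,"y":0,"z":7,"ax":0,"ay":0,"az":1,"fingers":0},{"x":8,"y":1,"z":6,"ax":0,"ay":0,"az":-0,"fingers":0},{"x":0,"y":0,"z":0,"ax":0,"ay":0,"az":0,"fingers":0},{"x":0,"y":0,"z":0,"ax":0,"ay":0,"az":0,"fingers":0},{"x":0,"y":0,"z":0,"ax":0,"ay":0,"az":0,"fingers":0}]
end [504.   32.3 117.2] -93.9
```

View pics/t6.png

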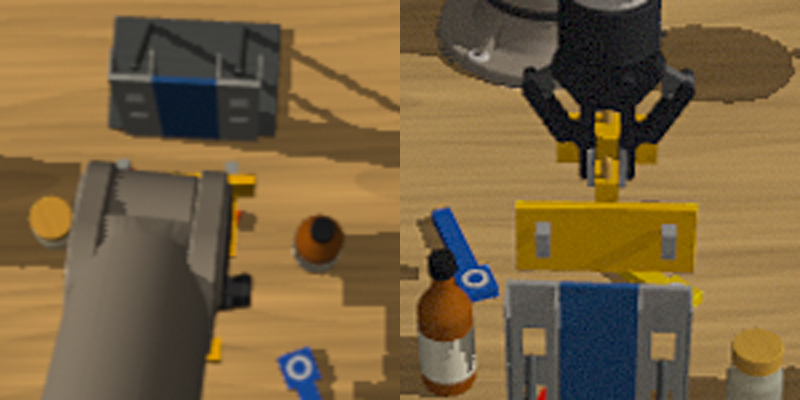

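Run:
```python
from h import *
s=cam("scene");f=150/400
P=lambda u,v:((u-400+.5)*f-.5+250,(v+.5)*f-.5+150)
A=[plane(s,P(543,241),.1745),plane(s,P(669,242),.1745)]
B=[plane(s,P(535,341),.145),plane(s,P(662,346),.145)]
print("tabs",A,np.mean(A,0));print("slots",B,np.mean(B,0))
# subpixel tab centres: grey in yellow
g=s["hsv"];m=cv2.inRange(g,(0,0,60),(179,90,255))
for nm,(x0,y0,x1,y1) in {"tab-":(296,230,310,252),"tab+":(343,230,358,252)}.items():
    ys,xs=np.nonzero(m[y0:y1,x0:x1]);print(nm,xs.mean()+x0,ys.mean()+y0,xs.min()+x0,xs.max()+x0,ys.min()+y0,ys.max()+y0,len(xs))
sl=cv2.inRange(g,(8,70,90),(30,255,255))
for nm,(x0,y0,x1,y1) in {"slot-":(292,268,311,290),"slot+":(340,268,360,290)}.items():
    ys,xs=np.nonzero(sl[y0:y1,x0:x1]);print(nm,xs.mean()+x0,ys.mean()+y0,xs.min()+x0,xs.max()+x0,ys.min()+y0,ys.max()+y0,len(xs))
```

```text
tabs [array([ 0.56543082, -0.01305119,  0.1745    ]), array([0.56900894, 0.07756708, 0.1745    ])] [0.56721988 0.03225794 0.1745    ]
slots [array([ 0.63884359, -0.01992682,  0.145     ]), array([0.64619977, 0.06821788, 0.145     ])] [0.64252168 0.02414553 0.145     ]
tab- 302.95454545454544 238.96969696969697 300 305 233 245 66
tab+ 350.0 240.0 348 352 234 246 65
slot- 300.05434782608694 277.6195652173913 296 304 273 283 92
slot+ 350.64285714285717 279.531746031746 344 359 268 289 126
```

```bash
cat > fit.py <<'E'
from h import *
def edge(c,x0,x1,yc,h,ch=2,sign=0):
    g=cv2.GaussianBlur(c["bgr"],(0,0),.8)[:,:,ch].astype(float);pts=[]
    for x in range(x0,x1):
        y=int(yc(x));d=np.gradient(g[y-h-1:y+h+2,x])[1:-1];d=d*sign if sign else abs(d);k=int(d.argmax())
        if 0<k<len(d)-1:
            o=(d[k-1]-d[k+1])/(2*(d[k-1]-2*d[k]+d[k+1]));pts.append((x,y-h+k+o))
    p=np.array(pts)
    for _ in range(3):
        L=np.polyfit(p[:,0],p[:,1],1);r=p[:,1]-np.polyval(L,p[:,0]);p=p[abs(r)<max(2*r.std(),.1)]
    return L,r.std(),len(p)
E
python3 - <<'E'
from fit import *
s=cam("scene");t=cam("top")
def rep(n,c,x0,x1,yc,z,**k):
    L,sd,m=edge(c,x0,x1,yc,4,**k);a=plane(c,(x0,np.polyval(L,x0)),z);b=plane(c,(x1,np.polyval(L,x1)),z);d=b-a if b[1]>a[1] else a-b
    print(n,L.round(4),round(sd,2),m,"yaw",round(-np.arctan2(d[0],d[1]),4),"mid",((a+b)/2).round(4))
# scene rack top: rows ~256..258 ; cols 290..358
for ch in(0,2):
    rep(f"scene rack ch{ch}",s,293,357,lambda x:256+(x-290)*.025,.2,ch=ch)
    rep(f"scene brk ch{ch}",s,296,358,lambda x:226+(x-293)*.022,.2036,ch=ch)
    rep(f"top rackblue ch{ch}",t,281,300,lambda x:160+(x-262)*.04,.2,ch=ch)
    rep(f"top rack ch{ch}",t,263,316,lambda x:160.5+(x-262)*.04,.2,ch=ch)
E
```

```text
scene rack ch0 [3.6300e-02 2.4318e+02] 0.12 28 yaw -0.0818 mid [0.6392 0.0252 0.2   ]
scene brk ch0 [1.570000e-02 2.201985e+02] 0.09 54 yaw -0.0528 mid [0.5578 0.0323 0.2036]
top rackblue ch0 [4.91000e-02 1.46856e+02] 0.04 19 yaw -0.0763 mid [0.6373 0.0207 0.2   ]
top rack ch0 [5.03000e-02 1.46525e+02] 0.04 48 yaw -0.0775 mid [0.6374 0.0229 0.2   ]
scene rack ch2 [2.590000e-02 2.476477e+02] 0.35 59 yaw -0.0658 mid [0.6421 0.0252 0.2   ]
scene brk ch2 [1.330000e-02 2.238209e+02] 0.13 55 yaw -0.0486 mid [0.5664 0.032  0.2036]
top rackblue ch2 [4.320000e-02 1.464912e+02] 0.08 19 yaw -0.0703 mid [0.642  0.0206 0.2   ]
top rack ch2 [3.020000e-02 1.510182e+02] 1.16 53 yaw -0.0569 mid [0.6404 0.0229 0.2   ]
```

```bash
python3 plan.py 503.4 34.6 116.6 -94.4 0 4
```

```text
pos [462.3  37.  150.3] yaw -93.0 turn az 1.4 tilt fix ax,ay [-0.  0.  0.] F [-0.3  0.2 -4.4] w 16.6 g 88.9 t 11.4 n 4
[{"x":10,"y":0,"z":8,"ax":0,"ay":0,"az":0,"fingers":0},{"x":11,"y":0,"z":9,"ax":0,"ay":0,"az":1,"fingers":0},{"x":10,"y":-0,"z":8,"ax":0,"ay":0,"az":0,"fingers":0},{"x":10,"y":-0,"z":9,"ax":0,"ay":0,"az":0,"fingers":0},{"x":0,"y":0,"z":0,"ax":0,"ay":0,"az":0,"fingers":0},{"x":0,"y":0,"z":0,"ax":0,"ay":0,"az":0,"fingers":0},{"x":0,"y":0,"z":0,"ax":0,"ay":0,"az":0,"fingers":0},{"x":0,"y":0,"z":0,"ax":0,"ay":0,"az":0,"fingers":0}]
end [503.2  34.5 116.3] -94.0
```

>>> {"method": "jog_arm", "body": {"rows": [{"x": 10,"y": 0,"z": 8,"ax": 0,"ay": 0,"az": 0.4,"fingers": 0},{"x": 11,"y": 0,"z": 9,"ax": 0,"ay": 0,"az": 1,"fingers": 0},{"x": 10,"y": 0,"z": 8,"ax": 0,"ay": 0,"az": 0,"fingers": 0},{"x": 10,"y": 0,"z": 8.6,"ax": 0,"ay": 0,"az": 0,"fingers": 0},{"x": 0,"y": 0,"z": 0,"ax": 0,"ay": 0,"az": 0,"fingers": 0},{"x": 0,"y": 0,"z": 0,"ax": 0,"ay": 0,"az": 0,"fingers": 0},{"x": 0,"y": 0,"z": 0,"ax": 0,"ay": 0,"az": 0,"fingers": 0},{"x": 0,"y": 0,"z": 0,"ax": 0,"ay": 0,"az": 0,"fingers": 0}]}}

```text
t: 12.25
eef_pos: [0.503, 0.0342, 0.117]
tool_rot: [-0.0, 0.999, -0.039, 0.0]
contact_force: [0.3, 0.6, -4.4]
gripper_width: 0.192
grasp_force: 88.8
```

```bash
python3 plan.py 538 31.9 116.6 -94.4 0 7
python3 - <<'E'
from h import *
s=cam("scene");g=s["hsv"]
cv2.imwrite("pics/t7.png",cv2.resize(s["bgr"][225:300,275:375],(800,600),interpolation=cv2.INTER_CUBIC))
E
```

```text
pos [503.   34.2 117. ] yaw -94.5 turn az -0.1 tilt fix ax,ay [-0.03 -0.01 -0.  ] F [ 0.3  0.6 -4.4] w 16.4 g 88.8 t 12.2 n 7
[{"x":5,"y":-0,"z":0,"ax":0,"ay":0,"az":-0,"fingers":0},{"x":5,"y":-0,"z":0,"ax":0,"ay":0,"az":-0,"fingers":0},{"x":5,"y":-0,"z":0,"ax":0,"ay":0,"az":-0,"fingers":0},{"x":5,"y":-0,"z":0,"ax":0,"ay":0,"az":-0,"fingers":0},{"x":5,"y":-0,"z":0,"ax":0,"ay":0,"az":-0,"fingers":0},{"x":5,"y":-0,"z":0,"ax":0,"ay":0,"az":-0,"fingers":0},{"x":5,"y":-0,"z":0,"ax":0,"ay":0,"az":-0,"fingers":0},{"x":0,"y":0,"z":0,"ax":0,"ay":0,"az":0,"fingers":0}]
end [537.9  31.4 117. ] -94.5
```

View pics/t7.png

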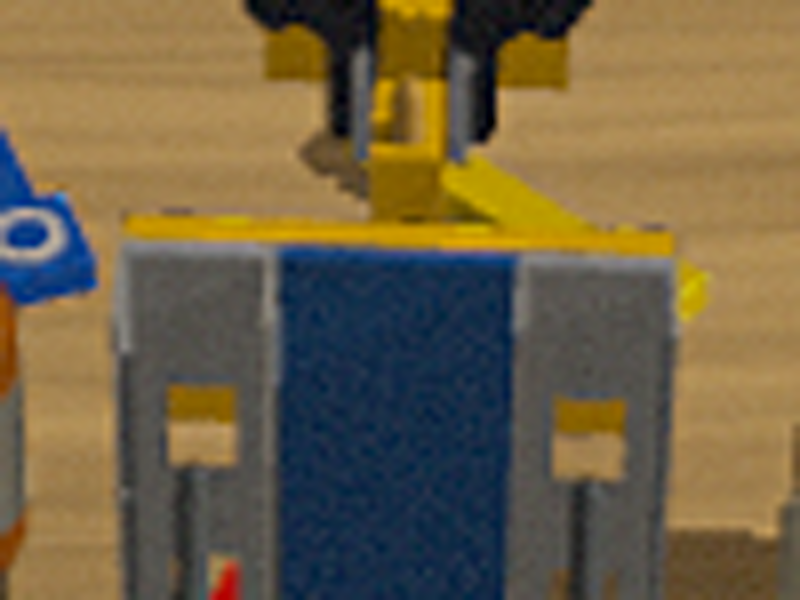

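Run:
```python
from h import *
s=cam("scene")
P=lambda u,v:((u+.5)/8-.5+275,(v+.5)/8-.5+225)
for n,pp,z in(("brk",[(123,225),(673,242)],.170),("rack",[(125,244),(672,260)],.2),("slot",[(202,426),(590,440)],.145)):
    X=np.array([plane(s,P(*p),z) for p in pp]);print(n,X.round(4).tolist(),X.mean(0).round(4))
u=np.array([.997,-.0767])
```

```text
brk [[0.5966, -0.0387, 0.17], [0.6061, 0.0903, 0.17]] [0.6013 0.0258 0.17  ]
rack [[0.6377, -0.0374, 0.2], [0.6464, 0.0854, 0.2]] [0.6421 0.024  0.2   ]
slot [[0.6395, -0.0209, 0.145], [0.6466, 0.0689, 0.145]] [0.643 0.024 0.145]
```

>>> {"method": "jog_arm", "body": {"rows": [{"x": 5,"y": -0.7,"z": 0,"ax": 0,"ay": 0,"az": 0,"fingers": 0},{"x": 5,"y": 0,"z": 0,"ax": 0,"ay": 0,"az": 0,"fingers": 0},{"x": 5,"y": 0,"z": 0,"ax": 0,"ay": 0,"az": 0,"fingers": 0},{"x": 4,"y": 0,"z": 0.4,"ax": 0,"ay": 0,"az": 0,"fingers": 0},{"x": 4,"y": 0,"z": 0,"ax": 0,"ay": 0,"az": 0,"fingers": 0},{"x": 3,"y": 0,"z": 0,"ax": 0,"ay": 0,"az": 0,"fingers": 0},{"x": 3,"y": 0,"z": 0,"ax": 0,"ay": 0,"az": 0,"fingers": 0},{"x": 0,"y": 0,"z": 0,"ax": 0,"ay": 0,"az": 0,"fingers": 0}]}}

```text
t: 13.15
eef_pos: [0.5326, 0.0324, 0.1163]
tool_rot: [0.0, 0.999, -0.039, 0.0]
contact_force: [-0.3, 0.3, -4.5]
gripper_width: 0.189
grasp_force: 88.8
```

>>> {"method": "jog_arm", "body": {"rows": [{"x": 2,"y": 0,"z": 0,"ax": 0,"ay": 0,"az": 0,"fingers": 0},{"x": 2,"y": 0,"z": 0,"ax": 0,"ay": 0,"az": 0,"fingers": 0},{"x": 1,"y": 0,"z": 0,"ax": 0,"ay": 0,"az": 0,"fingers": 0},{"x": 0,"y": 0,"z": 0,"ax": 0,"ay": 0,"az": 0,"fingers": 0},{"x": 0,"y": 0,"z": 0,"ax": 0,"ay": 0,"az": 0,"fingers": 0},{"x": 0,"y": 0,"z": 0,"ax": 0,"ay": 0,"az": 0,"fingers": 0},{"x": 0,"y": 0,"z": 0,"ax": 0,"ay": 0,"az": 0,"fingers": 0},{"x": 0,"y": 0,"z": 0,"ax": 0,"ay": 0,"az": 0,"fingers": 0}]}}

```text
t: 13.95
eef_pos: [0.5371, 0.0322, 0.1163]
tool_rot: [-0.0, 0.999, -0.039, -0.0]
contact_force: [0.5, 0.4, -4.8]
gripper_width: 0.196
grasp_force: 88.8
```

>>> {"method": "jog_arm", "body": {"rows": [{"x": 1,"y": 0,"z": 0,"ax": 0,"ay": 0,"az": 0,"fingers": 0},{"x": 1,"y": 0,"z": 0,"ax": 0,"ay": 0,"az": 0,"fingers": 0},{"x": 0,"y": 0,"z": 0,"ax": 0,"ay": 0,"az": 0,"fingers": 0},{"x": 0,"y": 0,"z": 0,"ax": 0,"ay": 0,"az": 0,"fingers": 0},{"x": 0,"y": 0,"z": 0,"ax": 0,"ay": 0,"az": 0,"fingers": 0},{"x": 0,"y": 0,"z": 0,"ax": 0,"ay": 0,"az": 0,"fingers": 0},{"x": 0,"y": 0,"z": 0,"ax": 0,"ay": 0,"az": 0,"fingers": 0},{"x": 0,"y": 0,"z": 0,"ax": 0,"ay": 0,"az": 0,"fingers": 0}]}}

```text
t: 14.75
eef_pos: [0.5379, 0.0319, 0.1159]
tool_rot: [-0.0, 0.999, -0.039, -0.001]
contact_force: [-5.7, -0.6, -1.4]
gripper_width: 0.193
grasp_force: 89.3
```

>>> {"method": "jog_arm", "body": {"rows": [{"x": -0.7,"y": 0,"z": 0,"ax": 0,"ay": 0,"az": 0,"fingers": 0},{"x": 0,"y": 0,"z": 3,"ax": 0,"ay": 0,"az": 0,"fingers": 0},{"x": 0,"y": 0,"z": 3,"ax": 0,"ay": 0,"az": 0,"fingers": 0},{"x": 0,"y": 0,"z": 3,"ax": 0,"ay": 0,"az": 0,"fingers": 0},{"x": 0,"y": 0,"z": 3,"ax": 0,"ay": 0,"az": 0,"fingers": 0},{"x": 0,"y": 0,"z": 3,"ax": 0,"ay": 0,"az": 0,"fingers": 0},{"x": 0,"y": 0,"z": 0,"ax": 0,"ay": 0,"az": 0,"fingers": 0},{"x": 0,"y": 0,"z": 0,"ax": 0,"ay": 0,"az": 0,"fingers": 0}]}}

```text
t: 15.55
eef_pos: [0.5378, 0.0319, 0.1008]
tool_rot: [0.0, 0.999, -0.039, -0.001]
contact_force: [-4.2, -0.3, -6.4]
gripper_width: 0.2
grasp_force: 88.7
```

>>> {"method": "jog_arm", "body": {"rows": [{"x": 0,"y": 0,"z": 1,"ax": 0,"ay": 0,"az": 0,"fingers": 0},{"x": 0,"y": 0,"z": 1,"ax": 0,"ay": 0,"az": 0,"fingers": 0},{"x": 0,"y": 0,"z": 0,"ax": 0,"ay": 0,"az": 0,"fingers": 0},{"x": 0,"y": 0,"z": 0,"ax": 0,"ay": 0,"az": 0,"fingers": 0},{"x": 0,"y": 0,"z": 0,"ax": 0,"ay": 0,"az": 0,"fingers": 0},{"x": 0,"y": 0,"z": 0,"ax": 0,"ay": 0,"az": 0,"fingers": 0},{"x": 0,"y": 0,"z": 0,"ax": 0,"ay": 0,"az": 0,"fingers": 0},{"x": 0,"y": 0,"z": 0,"ax": 0,"ay": 0,"az": 0,"fingers": 0}]}}

```text
t: 16.35
eef_pos: [0.5379, 0.032, 0.0992]
tool_rot: [-0.0, 0.999, -0.039, -0.001]
contact_force: [-5.1, -1.5, -3.3]
gripper_width: 0.196
grasp_force: 89.0
```

>>> {"method": "jog_arm", "body": {"rows": [{"x": 0,"y": 0,"z": 1,"ax": 0,"ay": 0,"az": 0,"fingers": 0},{"x": 0,"y": 0,"z": 1,"ax": 0,"ay": 0,"az": 0,"fingers": 0},{"x": 0,"y": 0,"z": 1,"ax": 0,"ay": 0,"az": 0,"fingers": 0},{"x": 0,"y": 0,"z": 0,"ax": 0,"ay": 0,"az": 0,"fingers": 0},{"x": 0,"y": 0,"z": 0,"ax": 0,"ay": 0,"az": 0,"fingers": 0},{"x": 0,"y": 0,"z": 0,"ax": 0,"ay": 0,"az": 0,"fingers": 0},{"x": 0,"y": 0,"z": 0,"ax": 0,"ay": 0,"az": 0,"fingers": 0},{"x": 0,"y": 0,"z": 0,"ax": 0,"ay": 0,"az": 0,"fingers": 0}]}}

```text
t: 17.15
eef_pos: [0.5376, 0.0321, 0.097]
tool_rot: [-0.001, 0.999, -0.039, -0.001]
contact_force: [-12.3, 0.5, 8.9]
gripper_width: 0.194
grasp_force: 90.9
```

```bash
python3 plan.py 538 32 90 -94.5 0 1|head -1; python3 -c "
from h import *
print(bot.get_obs()['torque'])"
```

```text
pos [537.6  32.1  97. ] yaw -94.5 turn az 0.0 tilt fix ax,ay [-0.07  0.09 -0.  ] F [-12.3   0.5   8.9] w 16.6 g 90.9 t 17.1 n 1
[-0.06035653  1.56384488  0.1258096 ]
```

>>> {"method": "jog_arm", "body": {"rows": [{"x": 0,"y": 0,"z": 1,"ax": 0,"ay": 0,"az": 0,"fingers": 0},{"x": 0,"y": 0,"z": 0,"ax": 0,"ay": 0,"az": 0,"fingers": 0},{"x": 0,"y": 0,"z": 0,"ax": 0,"ay": 0,"az": 0,"fingers": 0},{"x": 0,"y": 0,"z": 0,"ax": 0,"ay": 0,"az": 0,"fingers": 0},{"x": 0,"y": 0,"z": 0,"ax": 0,"ay": 0,"az": 0,"fingers": 40},{"x": 0,"y": 0,"z": 0,"ax": 0,"ay": 0,"az": 0,"fingers": 40},{"x": 0,"y": 0,"z": 0,"ax": 0,"ay": 0,"az": 0,"fingers": 40},{"x": 0,"y": 0,"z": 0,"ax": 0,"ay": 0,"az": 0,"fingers": 40}]}}

```text
t: 17.95
eef_pos: [0.5395, 0.0321, 0.0957]
tool_rot: [-0.0, 0.999, -0.039, 0.001]
contact_force: [0.2, -0.8, -0.9]
gripper_width: 0.468
grasp_force: 0.0
```

>>> {"method": "jog_arm", "body": {"rows": [{"x": 0,"y": 0,"z": 0,"ax": 0,"ay": 0,"az": 0,"fingers": 40},{"x": 0,"y": 0,"z": -10,"ax": 0,"ay": 0,"az": 0,"fingers": 40},{"x": 0,"y": 0,"z": -30,"ax": 0,"ay": 0,"az": 0,"fingers": 40},{"x": 0,"y": 0,"z": -40,"ax": 0,"ay": 0,"az": 0,"fingers": 40},{"x": 0,"y": 0,"z": -40,"ax": 0,"ay": 0,"az": 0,"fingers": 40},{"x": 0,"y": 10,"z": -30,"ax": 0,"ay": 0,"az": 0,"fingers": 40},{"x": 0,"y": 30,"z": 0,"ax": 0,"ay": 0,"az": 0,"fingers": 40},{"x": 0,"y": 40,"z": 0,"ax": 0,"ay": 0,"az": 0,"fingers": 40}]}}

```text
t: 18.75
eef_pos: [0.5333, -0.0467, 0.247]
tool_rot: [-0.001, 0.999, -0.037, 0.001]
contact_force: [0.1, -0.2, -0.7]
gripper_width: 0.465
grasp_force: 0.0
```

```bash
python3 - <<'E'
from h import *
s=cam("scene");t=cam("top")
Pt=lambda u,v:((u+.5)/4-.5+385,(v+.5)/4-.5+155); Ps=lambda u,v:((u-400+.5)/4-.5+100,(v+.5)/4-.5+278)
a=plane(t,Pt(176,103),.008);b=plane(t,Pt(206,212),.008);print("holes",a,b,(a+b)/2,np.linalg.norm(a-b),np.degrees(np.arctan2(*(a-b)[[1,0]])))
# block top: near(robot) end & far end mids
# top-view block top face corners (tile): far-left (175,124) far-right (206,112) ; scene: block top far (near camera) edge
X,e=tri(t,Pt(190,118),s,Ps(594,141));print("block far-x top end?",X,e)
X,e=tri(t,Pt(208,185),s,Ps(589,73));print("block near-robot top end",X,e)
print("proj check t", proj(t,[.595,-.331,.042]))
E
python3 plan.py 596 -331 90 -78.5 60
```

```text
holes [ 0.63074862 -0.32162077  0.008     ] [ 0.56044341 -0.33657709  0.008     ] [ 0.59559601 -0.32909893  0.008     ] 0.07187846145417562 12.009735596680297
block far-x top end? [ 0.61527426 -0.32502777  0.03339924] 1.583438949183481
block near-robot top end [ 0.57202402 -0.33364158  0.03816418] 3.48527774790508
proj check t [436.0805531  191.28881947]
pos [531.4 -54.  246.8] yaw -95.0 turn az -16.5 tilt fix ax,ay [ 0.07 -0.12  0.  ] F [-0.3 -0.5  0.3] w 39.7 g 0.0 t 18.9 n 8
[{"x":11,"y":34,"z":20,"ax":0,"ay":0,"az":-2,"fingers":60},{"x":10,"y":34,"z":19,"ax":0,"ay":0,"az":-2,"fingers":60},{"x":9,"y":34,"z":20,"ax":0,"ay":0,"az":-2,"fingers":60},{"x":7,"y":35,"z":19,"ax":0,"ay":0,"az":-2,"fingers":60},{"x":6,"y":35,"z":20,"ax":0,"ay":0,"az":-2,"fingers":60},{"x":5,"y":35,"z":20,"ax":0,"ay":0,"az":-2,"fingers":60},{"x":4,"y":36,"z":19,"ax":0,"ay":0,"az":-2,"fingers":60},{"x":2,"y":35,"z":20,"ax":0,"ay":0,"az":-2,"fingers":60}]
end [ 595.5 -330.8   89.8] -79.0
```

>>> {"method": "jog_arm", "body": {"rows": [{"x": 11,"y": 34,"z": 20,"ax": 0,"ay": 0,"az": -2,"fingers": 60},{"x": 10,"y": 34,"z": 19,"ax": 0,"ay": 0,"az": -2,"fingers": 60},{"x": 9,"y": 34,"z": 20,"ax": 0,"ay": 0,"az": -2,"fingers": 60},{"x": 7,"y": 35,"z": 19,"ax": 0,"ay": 0,"az": -2,"fingers": 60},{"x": 6,"y": 35,"z": 20,"ax": 0,"ay": 0,"az": -2,"fingers": 60},{"x": 5,"y": 34,"z": 20,"ax": 0,"ay": 0,"az": -2,"fingers": 60},{"x": 4,"y": 34,"z": 19,"ax": 0,"ay": 0,"az": -2,"fingers": 60},{"x": 2,"y": 35,"z": 20,"ax": 0,"ay": 0,"az": -2.5,"fingers": 60}]}}

```text
t: 19.65
eef_pos: [0.599, -0.3221, 0.0879]
tool_rot: [-0.0, 0.994, 0.106, 0.0]
contact_force: [0.3, 0.4, 1.3]
gripper_width: 0.704
grasp_force: 0.0
```

>>> {"method": "jog_arm", "body": {"rows": [{"x": 0,"y": 0,"z": 0,"ax": 0,"ay": 0,"az": 0,"fingers": 60},{"x": 0,"y": 0,"z": 0,"ax": 0,"ay": 0,"az": 0,"fingers": 60},{"x": 0,"y": 0,"z": 0,"ax": 0,"ay": 0,"az": 0,"fingers": 60},{"x": 0,"y": 0,"z": 0,"ax": 0,"ay": 0,"az": 0,"fingers": 60},{"x": 0,"y": 0,"z": 0,"ax": 0,"ay": 0,"az": 0,"fingers": 60},{"x": 0,"y": 0,"z": 0,"ax": 0,"ay": 0,"az": 0,"fingers": 60},{"x": 0,"y": 0,"z": 0,"ax": 0,"ay": 0,"az": 0,"fingers": 60},{"x": 0,"y": 0,"z": 0,"ax": 0,"ay": 0,"az": 0,"fingers": 60}]}}

```text
t: 20.45
eef_pos: [0.5984, -0.3208, 0.0884]
tool_rot: [-0.0, 0.994, 0.105, 0.0]
contact_force: [-0.5, 0.3, 0.2]
gripper_width: 0.701
grasp_force: 0.0
```

```bash
python3 plan.py 595.5 -329.5 13 -78.2 60 5
python3 - <<'E'
from h import *
s=cam("scene");t=cam("top")
tiles("pics/t8.png",[(t,245,155),(t,385,155),(s,275,225),(s,275,250)])
E
```

```text
pos [ 598.4 -320.8   88.4] yaw -78.0 turn az 0.2 tilt fix ax,ay [-0.   -0.01  0.  ] F [-0.5  0.3  0.2] w 59.9 g 0.0 t 20.4 n 5
[{"x":-1,"y":2,"z":15,"ax":0,"ay":0,"az":0,"fingers":60},{"x":-1,"y":1,"z":15,"ax":0,"ay":0,"az":0,"fingers":60},{"x":-1,"y":2,"z":15,"ax":0,"ay":0,"az":0,"fingers":60},{"x":-1,"y":1,"z":15,"ax":0,"ay":0,"az":0,"fingers":60},{"x":-1,"y":2,"z":15,"ax":0,"ay":0,"az":0,"fingers":60},{"x":0,"y":0,"z":0,"ax":0,"ay":0,"az":0,"fingers":60},{"x":0,"y":0,"z":0,"ax":0,"ay":0,"az":0,"fingers":60},{"x":0,"y":0,"z":0,"ax":0,"ay":0,"az":0,"fingers":60}]
end [ 595.2 -329.7   13.4] -78.0
```

View pics/t8.png

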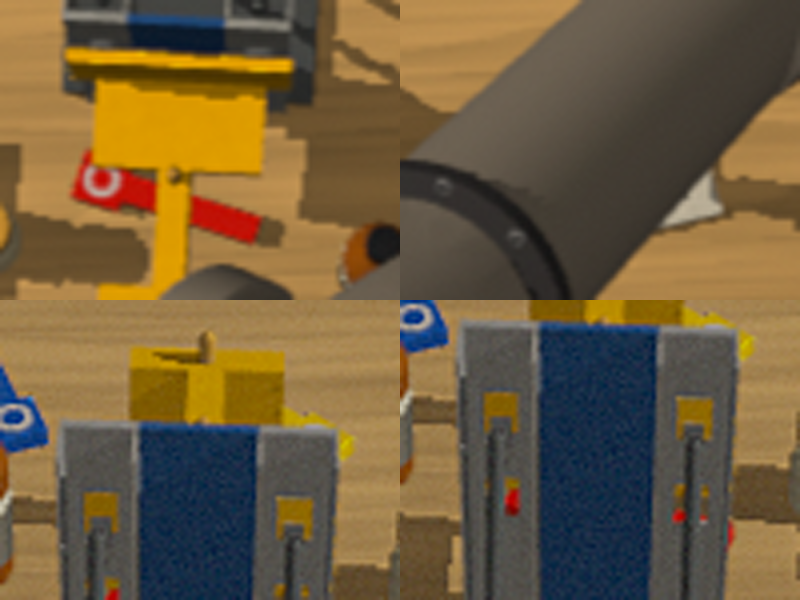

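>>> {"method": "jog_arm", "body": {"rows": [{"x": -1,"y": 2,"z": 15,"ax": 0,"ay": 0,"az": 0.2,"fingers": 50},{"x": -1,"y": 1,"z": 15,"ax": 0,"ay": 0,"az": 0,"fingers": 50},{"x": -1,"y": 2,"z": 15,"ax": 0,"ay": 0,"az": 0,"fingers": 50},{"x": -1,"y": 1,"z": 15,"ax": 0,"ay": 0,"az": 0,"fingers": 50},{"x": -1,"y": 2,"z": 14,"ax": 0,"ay": 0,"az": 0,"fingers": 50},{"x": 0,"y": 0,"z": 0,"ax": 0,"ay": 0,"az": 0,"fingers": 50},{"x": 0,"y": 0,"z": 0,"ax": 0,"ay": 0,"az": 0,"fingers": 0},{"x": 0,"y": 0,"z": 0,"ax": 0,"ay": 0,"az": 0,"fingers": 0}], "force": 60}}

```text
t: 21.35
eef_pos: [0.5956, -0.3303, 0.0149]
tool_rot: [0.0, 0.995, 0.103, 0.0]
contact_force: [-0.2, -0.1, 0.5]
gripper_width: 0.251
grasp_force: 0.0
```

>>> {"method": "jog_arm", "body": {"rows": [{"x": 0,"y": 0,"z": 0,"ax": 0,"ay": 0,"az": 0,"fingers": 0},{"x": 0,"y": 0,"z": 0,"ax": 0,"ay": 0,"az": 0,"fingers": 0},{"x": 0,"y": 0,"z": 0,"ax": 0,"ay": 0,"az": 0,"fingers": 0},{"x": 0,"y": 0,"z": 0,"ax": 0,"ay": 0,"az": 0,"fingers": 0},{"x": 0,"y": 0,"z": 0,"ax": 0,"ay": 0,"az": 0,"fingers": 0},{"x": 0,"y": 0,"z": 0,"ax": 0,"ay": 0,"az": 0,"fingers": 0},{"x": 0,"y": 0,"z": 0,"ax": 0,"ay": 0,"az": 0,"fingers": 0},{"x": 0,"y": 0,"z": 0,"ax": 0,"ay": 0,"az": 0,"fingers": 0}]}}

```text
t: 22.15
eef_pos: [0.5957, -0.3303, 0.0152]
tool_rot: [0.0, 0.995, 0.103, 0.001]
contact_force: [0.6, -0.3, 5.3]
gripper_width: 0.201
grasp_force: 60.9
```

```bash
python3 plan.py 500 -300 240 -90 0 8
python3 - <<'E'
from h import *
t=cam("top");s=cam("scene")
for b in blobs(t,(10,120,60),(35,255,255),(255,160,345,260),60):print("yellow top",cv2.minAreaRect(b.astype(np.float32)),b.min(0),b.max(0))
E
```

```text
pos [ 595.7 -330.3   15.2] yaw -78.2 turn az 11.8 tilt fix ax,ay [ 0.05 -0.07 -0.  ] F [ 0.6 -0.3  5.3] w 17.2 g 60.9 t 22.1 n 8
[{"x":-11,"y":-6,"z":-28,"ax":0,"ay":0,"az":1,"fingers":0},{"x":-11,"y":-6,"z":-28,"ax":0,"ay":0,"az":2,"fingers":0},{"x":-11,"y":-6,"z":-28,"ax":0,"ay":0,"az":1,"fingers":0},{"x":-12,"y":-5,"z":-28,"ax":0,"ay":0,"az":2,"fingers":0},{"x":-11,"y":-5,"z":-28,"ax":0,"ay":0,"az":1,"fingers":0},{"x":-12,"y":-5,"z":-29,"ax":0,"ay":0,"az":2,"fingers":0},{"x":-11,"y":-4,"z":-28,"ax":0,"ay":0,"az":1,"fingers":0},{"x":-12,"y":-4,"z":-28,"ax":0,"ay":0,"az":2,"fingers":0}]
end [ 500.3 -300.4  240.2] -90.2
yellow top ((299.4999694824219, 209.49996948242188), (98.99998474121094, 88.99998474121094), 90.0) [255. 160.] [344. 259.]
```

>>> {"method": "jog_arm", "body": {"rows": [{"x": 0,"y": 0,"z": -28,"ax": 0,"ay": 0,"az": 0,"fingers": 0},{"x": 0,"y": -6,"z": -28,"ax": 0,"ay": 0,"az": 1,"fingers": 0},{"x": -11,"y": -6,"z": -28,"ax": 0,"ay": 0,"az": 2,"fingers": 0},{"x": -12,"y": -6,"z": -28,"ax": 0,"ay": 0,"az": 2,"fingers": 0},{"x": -20,"y": -5,"z": -28,"ax": 0,"ay": 0,"az": 2,"fingers": 0},{"x": -20,"y": -5,"z": -29,"ax": 0,"ay": 0,"az": 3,"fingers": 0},{"x": -20,"y": -4,"z": -28,"ax": 0,"ay": 0,"az": 3,"fingers": 0},{"x": -10,"y": -4,"z": -28,"ax": 0,"ay": 0,"az": 3,"fingers": 0}]}}

```text
t: 23.05
eef_pos: [0.4955, -0.3025, 0.2395]
tool_rot: [-0.001, 0.999, -0.038, -0.001]
contact_force: [0.9, 1.6, -2.3]
gripper_width: 0.201
grasp_force: 59.6
```

```bash
python3 plan.py 534 32 200 -94.5 0
python3 - <<'E'
from h import *
s=cam("scene");t=cam("top")
a=t["bgr"][160:250,240:360];b=s["bgr"][220:310,260:380]
cv2.imwrite("pics/t9.png",np.vstack([cv2.resize(a,(800,600),interpolation=cv2.INTER_CUBIC)]))
cv2.imwrite("pics/t9s.png",s["bgr"]);cv2.imwrite("pics/t9t.png",t["bgr"])
E
```

```text
pos [ 495.5 -302.5  239.5] yaw -94.4 turn az 0.1 tilt fix ax,ay [-0.09  0.13 -0.  ] F [ 0.9  1.6 -2.3] w 17.1 g 59.6 t 23.1 n 9
[{"x":1,"y":-37,"z":4,"ax":0,"ay":0,"az":0,"fingers":0},{"x":2,"y":-38,"z":5,"ax":0,"ay":0,"az":0,"fingers":0},{"x":1,"y":-37,"z":4,"ax":0,"ay":0,"az":0,"fingers":0},{"x":2,"y":-38,"z":5,"ax":0,"ay":0,"az":0,"fingers":0},{"x":1,"y":-37,"z":4,"ax":0,"ay":0,"az":0,"fingers":0},{"x":1,"y":-37,"z":4,"ax":0,"ay":0,"az":0,"fingers":0},{"x":2,"y":-38,"z":5,"ax":0,"ay":0,"az":0,"fingers":0},{"x":1,"y":-37,"z":4,"ax":0,"ay":0,"az":0,"fingers":0}]
[{"x":2,"y":-37,"z":5,"ax":0,"ay":0,"az":0,"fingers":0},{"x":0,"y":0,"z":0,"ax":0,"ay":0,"az":0,"fingers":0},{"x":0,"y":0,"z":0,"ax":0,"ay":0,"az":0,"fingers":0},{"x":0,"y":0,"z":0,"ax":0,"ay":0,"az":0,"fingers":0},{"x":0,"y":0,"z":0,"ax":0,"ay":0,"az":0,"fingers":0},{"x":0,"y":0,"z":0,"ax":0,"ay":0,"az":0,"fingers":0},{"x":0,"y":0,"z":0,"ax":0,"ay":0,"az":0,"fingers":0},{"x":0,"y":0,"z":0,"ax":0,"ay":0,"az":0,"fingers":0}]
end [534.3  31.6 199.5] -94.4
```

View pics/t9.png

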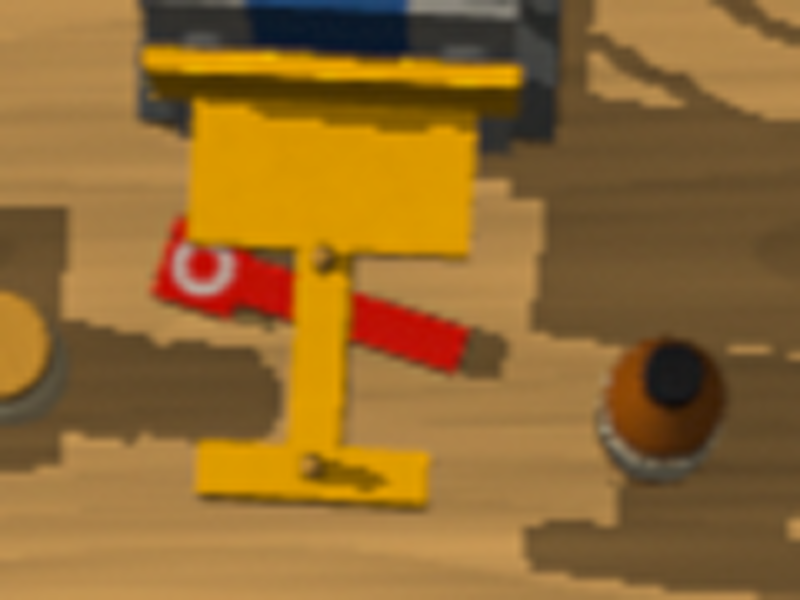

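Run:
```python
from h import *
t=cam("top");f=120/800
P=lambda u,v:((u+.5)*f-.5+240,(v+.5)*f-.5+160)
a=plane(t,P(323,256),.134);b=plane(t,P(312,465),.1295);d=a-b
print("pins",a,b,(a+b)/2,np.linalg.norm(d[:2]),"yaw",np.degrees(np.arctan2(d[1],d[0])))
l=plane(t,P(143,58),.152);r=plane(t,P(521,75),.152);print("edge",l,r,(l+r)/2,"yaw",np.degrees(-np.arctan2(*(l-r)[:2])))
c=(l+r)/2;u=np.array([.997,-.0767]);print("top from edge",c[:2]-.1*u)
l=plane(t,P(197,440),.1196);r=plane(t,P(429,455),.1196);c=(l+r)/2;print("crossbar front edge mid",c,"->top",c[:2]+.028*u)
# height of pins from scene
s=cam("scene");m=s["bgr"]
print(proj(s,a),proj(s,b))
```

```text
pins [0.5685652  0.02992475 0.134     ] [0.49667807 0.03528097 0.1295    ] [0.53262163 0.03260286 0.13175   ] 0.07208639280542477 yaw -4.261165092164057
edge [0.63536742 0.08948443 0.152     ] [ 0.62608502 -0.03948969  0.152     ] [0.63072622 0.02499737 0.152     ] yaw -4.116538909513196
top from edge [0.53102622 0.03266737]
crossbar front edge mid [0.50426256 0.03519946 0.1196    ] ->top [0.53217856 0.03305186]
[325.4947012  256.58183493] [326.64791729 235.08519731]
```

>>> {"method": "jog_arm", "body": {"rows": [{"x": 1,"y": -30,"z": 4,"ax": 0,"ay": 0,"az": 0,"fingers": 0},{"x": 2,"y": -38,"z": 5,"ax": 0,"ay": 0,"az": 0,"fingers": 0},{"x": 1,"y": -38,"z": 4,"ax": 0,"ay": 0,"az": 0,"fingers": 0},{"x": 2,"y": -38,"z": 5,"ax": 0,"ay": 0,"az": 0,"fingers": 0},{"x": 1,"y": -38,"z": 4,"ax": 0,"ay": 0,"az": 0,"fingers": 0},{"x": 1,"y": -38,"z": 4,"ax": 0,"ay": 0,"az": 0,"fingers": 0},{"x": 2,"y": -38,"z": 5,"ax": 0,"ay": 0,"az": 0,"fingers": 0},{"x": 1,"y": -36,"z": 4,"ax": 0,"ay": 0,"az": 0,"fingers": 0}]}}

```text
t: 24.05
eef_pos: [0.53, -0.0078, 0.2023]
tool_rot: [0.0, 0.999, -0.035, -0.001]
contact_force: [0.5, 0.4, -2.3]
gripper_width: 0.202
grasp_force: 59.7
```

>>> {"method": "jog_arm", "body": {"rows": [{"x": 2,"y": -27,"z": 5,"ax": 0,"ay": 0,"az": 0,"fingers": 0},{"x": 0,"y": -10,"z": 0,"ax": 0,"ay": 0,"az": 0,"fingers": 0},{"x": 0,"y": 0,"z": 0,"ax": 0,"ay": 0,"az": 0,"fingers": 0},{"x": 0,"y": 0,"z": 0,"ax": 0,"ay": 0,"az": 0,"fingers": 0},{"x": 0,"y": 0,"z": 0,"ax": 0,"ay": 0,"az": 0,"fingers": 0},{"x": 0,"y": 0,"z": 0,"ax": 0,"ay": 0,"az": 0,"fingers": 0},{"x": 0,"y": 0,"z": 0,"ax": 0,"ay": 0,"az": 0,"fingers": 0},{"x": 0,"y": 0,"z": 0,"ax": 0,"ay": 0,"az": 0,"fingers": 0}]}}

```text
t: 24.85
eef_pos: [0.5354, 0.026, 0.1994]
tool_rot: [-0.0, 0.999, -0.037, 0.0]
contact_force: [-0.7, 0.9, -3.1]
gripper_width: 0.197
grasp_force: 59.6
```

```bash
python3 plan.py 532.5 32.5 165 -94.3 0 5
```

```text
pos [535.4  26.  199.4] yaw -94.2 turn az 0.1 tilt fix ax,ay [-0.01 -0.01 -0.  ] F [-0.7  0.9 -3.1] w 16.9 g 59.6 t 24.9 n 5
[{"x":-1,"y":-1,"z":7,"ax":0,"ay":0,"az":0,"fingers":0},{"x":-0,"y":-2,"z":7,"ax":0,"ay":0,"az":0,"fingers":0},{"x":-1,"y":-1,"z":7,"ax":0,"ay":0,"az":0,"fingers":0},{"x":-1,"y":-1,"z":7,"ax":0,"ay":0,"az":0,"fingers":0},{"x":-0,"y":-1,"z":6,"ax":0,"ay":0,"az":0,"fingers":0},{"x":0,"y":0,"z":0,"ax":0,"ay":0,"az":0,"fingers":0},{"x":0,"y":0,"z":0,"ax":0,"ay":0,"az":0,"fingers":0},{"x":0,"y":0,"z":0,"ax":0,"ay":0,"az":0,"fingers":0}]
end [532.8  32.2 165.4] -94.2
```

>>> {"method": "jog_arm", "body": {"rows": [{"x": -1,"y": -1,"z": 7,"ax": 0,"ay": 0,"az": 0,"fingers": 0},{"x": 0,"y": -2,"z": 7,"ax": 0,"ay": 0,"az": 0,"fingers": 0},{"x": -1,"y": -1,"z": 7,"ax": 0,"ay": 0,"az": 0,"fingers": 0},{"x": -1,"y": -1,"z": 7,"ax": 0,"ay": 0,"az": 0,"fingers": 0},{"x": 0,"y": -1.3,"z": 6,"ax": 0,"ay": 0,"az": 0,"fingers": 0},{"x": 0,"y": 0,"z": 0,"ax": 0,"ay": 0,"az": 0,"fingers": 0},{"x": 0,"y": 0,"z": 0,"ax": 0,"ay": 0,"az": 0,"fingers": 0},{"x": 0,"y": 0,"z": 0,"ax": 0,"ay": 0,"az": 0,"fingers": 0}]}}

```text
t: 25.65
eef_pos: [0.5331, 0.0329, 0.1656]
tool_rot: [-0.0, 0.999, -0.036, 0.0]
contact_force: [0.8, 0.5, -2.0]
gripper_width: 0.197
grasp_force: 59.7
```

```bash
python3 plan.py 532.5 32.5 148 -94.3 0 5
python3 - <<'E'
from h import *
s=cam("scene");t=cam("top");o=bot.get_obs()
p=o["eef_pos"];z=p[2]-.0152
# plate front (far from robot) edge corners in scene; predicted pixel of corners
y=np.radians(-4.2);u=np.array([np.cos(y),np.sin(y)]);v=np.array([-u[1],u[0]])
for a in(52,-52):
  for b in(70,-70):print(a,b,proj(s,[*(p[:2]+(a*u+b*v)/1e3),z+.008]).round(1),proj(t,[*(p[:2]+(a*u+b*v)/1e3),z+.008]).round(1))
for n,c,bx in(("scene",s,(260,180,400,260)),("top",t,(250,150,360,260))):
    for w in blobs(c,(0,0,140),(179,60,255),bx,40):print(n,cv2.approxPolyDP(w.astype(np.float32),3,True).reshape(-1,2).tolist())
E
```

```text
pos [533.1  32.9 165.6] yaw -94.2 turn az 0.1 tilt fix ax,ay [-0.   -0.03 -0.  ] F [ 0.8  0.5 -2. ] w 16.8 g 59.7 t 25.6 n 5
[{"x":-0,"y":0,"z":4,"ax":0,"ay":0,"az":0,"fingers":0},{"x":-0,"y":0,"z":3,"ax":0,"ay":0,"az":0,"fingers":0},{"x":-0,"y":0,"z":4,"ax":0,"ay":0,"az":0,"fingers":0},{"x":-0,"y":0,"z":3,"ax":0,"ay":0,"az":0,"fingers":0},{"x":-1,"y":0,"z":4,"ax":0,"ay":0,"az":0,"fingers":0},{"x":0,"y":0,"z":0,"ax":0,"ay":0,"az":0,"fingers":0},{"x":0,"y":0,"z":0,"ax":0,"ay":0,"az":0,"fingers":0},{"x":0,"y":0,"z":0,"ax":0,"ay":0,"az":0,"fingers":0}]
end [532.1  32.9 147.6] -94.2
52 70 [362.2 253.8] [256.9 187.2]
52 -70 [289.1 251.5] [318.9 190.1]
-52 70 [361.5 220.3] [254.  232.8]
-52 -70 [293.1 218.4] [316.7 235.8]
scene [[361.0, 222.0], [339.0, 221.0], [338.0, 232.0], [329.0, 244.0], [291.0, 238.0], [290.0, 252.0], [361.0, 254.0]]
scene [[293.0, 220.0], [294.0, 228.0], [314.0, 227.0], [314.0, 220.0]]
top [[316.0, 223.0], [295.0, 223.0], [293.0, 234.0], [315.0, 235.0]]
top [[307.0, 191.0], [305.0, 198.0], [314.0, 197.0], [316.0, 209.0], [317.0, 191.0]]
```

>>> {"method": "jog_arm", "body": {"rows": [{"x": -0.5,"y": 0.3,"z": 3,"ax": 0,"ay": 0,"az": 0,"fingers": 0},{"x": 0,"y": 0,"z": 3,"ax": 0,"ay": 0,"az": 0,"fingers": 0},{"x": 0,"y": 0,"z": 3,"ax": 0,"ay": 0,"az": 0,"fingers": 0},{"x": 0,"y": 0,"z": 3,"ax": 0,"ay": 0,"az": 0,"fingers": 0},{"x": 0,"y": 0,"z": 2,"ax": 0,"ay": 0,"az": 0,"fingers": 0},{"x": 0,"y": 0,"z": 2,"ax": 0,"ay": 0,"az": 0,"fingers": 0},{"x": 0,"y": 0,"z": 0,"ax": 0,"ay": 0,"az": 0,"fingers": 0},{"x": 0,"y": 0,"z": 0,"ax": 0,"ay": 0,"az": 0,"fingers": 0}]}}

```text
t: 26.55
eef_pos: [0.5323, 0.0327, 0.1493]
tool_rot: [0.0, 0.999, -0.036, 0.0]
contact_force: [1.5, -0.3, -2.7]
gripper_width: 0.203
grasp_force: 59.7
```

>>> {"method": "jog_arm", "body": {"rows": [{"x": 0,"y": 0,"z": 1,"ax": 0,"ay": 0,"az": 0,"fingers": 0},{"x": 0,"y": 0,"z": 1,"ax": 0,"ay": 0,"az": 0,"fingers": 0},{"x": 0,"y": 0,"z": 1,"ax": 0,"ay": 0,"az": 0,"fingers": 0},{"x": 0,"y": 0,"z": 1,"ax": 0,"ay": 0,"az": 0,"fingers": 0},{"x": 0,"y": 0,"z": 0,"ax": 0,"ay": 0,"az": 0,"fingers": 0},{"x": 0,"y": 0,"z": 0,"ax": 0,"ay": 0,"az": 0,"fingers": 0},{"x": 0,"y": 0,"z": 0,"ax": 0,"ay": 0,"az": 0,"fingers": 0},{"x": 0,"y": 0,"z": 0,"ax": 0,"ay": 0,"az": 0,"fingers": 0}]}}

```text
t: 27.35
eef_pos: [0.5323, 0.0327, 0.1453]
tool_rot: [-0.0, 0.999, -0.036, 0.0]
contact_force: [-0.1, 0.2, -3.5]
gripper_width: 0.197
grasp_force: 59.7
```

>>> {"method": "jog_arm", "body": {"rows": [{"x": 0,"y": 0,"z": 1,"ax": 0,"ay": 0,"az": 0,"fingers": 0},{"x": 0,"y": 0,"z": 1,"ax": 0,"ay": 0,"az": 0,"fingers": 0},{"x": 0,"y": 0,"z": 1,"ax": 0,"ay": 0,"az": 0,"fingers": 0},{"x": 0,"y": 0,"z": 1,"ax": 0,"ay": 0,"az": 0,"fingers": 0},{"x": 0,"y": 0,"z": 0,"ax": 0,"ay": 0,"az": 0,"fingers": 0},{"x": 0,"y": 0,"z": 0,"ax": 0,"ay": 0,"az": 0,"fingers": 0},{"x": 0,"y": 0,"z": 0,"ax": 0,"ay": 0,"az": 0,"fingers": 0},{"x": 0,"y": 0,"z": 0,"ax": 0,"ay": 0,"az": 0,"fingers": 0}]}}

```text
t: 28.15
eef_pos: [0.5323, 0.0328, 0.1413]
tool_rot: [-0.0, 0.999, -0.036, 0.0]
contact_force: [0.1, 0.2, -2.9]
gripper_width: 0.199
grasp_force: 59.7
```

>>> {"method": "jog_arm", "body": {"rows": [{"x": 0,"y": 0,"z": 1,"ax": 0,"ay": 0,"az": 0,"fingers": 0},{"x": 0,"y": 0,"z": 1,"ax": 0,"ay": 0,"az": 0,"fingers": 0},{"x": 0,"y": 0,"z": 0,"ax": 0,"ay": 0,"az": 0,"fingers": 0},{"x": 0,"y": 0,"z": 0,"ax": 0,"ay": 0,"az": 0,"fingers": 0},{"x": 0,"y": 0,"z": 0,"ax": 0,"ay": 0,"az": 0,"fingers": 0},{"x": 0,"y": 0,"z": 0,"ax": 0,"ay": 0,"az": 0,"fingers": 0},{"x": 0,"y": 0,"z": 0,"ax": 0,"ay": 0,"az": 0,"fingers": 0},{"x": 0,"y": 0,"z": 0,"ax": 0,"ay": 0,"az": 0,"fingers": 0}]}}

```text
t: 28.95
eef_pos: [0.5323, 0.0327, 0.1393]
tool_rot: [-0.0, 0.999, -0.036, -0.0]
contact_force: [0.7, 0.7, -2.2]
gripper_width: 0.196
grasp_force: 59.9
```

>>> {"method": "jog_arm", "body": {"rows": [{"x": 0,"y": 0,"z": 1,"ax": 0,"ay": 0,"az": 0,"fingers": 0},{"x": 0,"y": 0,"z": 0,"ax": 0,"ay": 0,"az": 0,"fingers": 0},{"x": 0,"y": 0,"z": 0,"ax": 0,"ay": 0,"az": 0,"fingers": 0},{"x": 0,"y": 0,"z": 1,"ax": 0,"ay": 0,"az": 0,"fingers": 0},{"x": 0,"y": 0,"z": 0,"ax": 0,"ay": 0,"az": 0,"fingers": 0},{"x": 0,"y": 0,"z": 0,"ax": 0,"ay": 0,"az": 0,"fingers": 0},{"x": 0,"y": 0,"z": 0,"ax": 0,"ay": 0,"az": 0,"fingers": 0},{"x": 0,"y": 0,"z": 0,"ax": 0,"ay": 0,"az": 0,"fingers": 0}]}}

```text
t: 29.75
eef_pos: [0.5321, 0.0328, 0.1383]
tool_rot: [-0.001, 0.999, -0.037, -0.0]
contact_force: [-7.4, 0.6, 12.7]
gripper_width: 0.198
grasp_force: 62.2
```

>>> {"method": "jog_arm", "body": {"rows": [{"x": 0,"y": 0,"z": -1,"ax": 0,"ay": 0,"az": 0,"fingers": 0},{"x": 0,"y": 0,"z": 0,"ax": 0,"ay": 0,"az": 0,"fingers": 0},{"x": 0,"y": 0,"z": 0,"ax": 0,"ay": 0,"az": 0,"fingers": 35},{"x": 0,"y": 0,"z": 0,"ax": 0,"ay": 0,"az": 0,"fingers": 35},{"x": 0,"y": 0,"z": 0,"ax": 0,"ay": 0,"az": 0,"fingers": 35},{"x": 0,"y": 0,"z": 0,"ax": 0,"ay": 0,"az": 0,"fingers": 35},{"x": 0,"y": 0,"z": 0,"ax": 0,"ay": 0,"az": 0,"fingers": 35},{"x": 0,"y": 0,"z": -5,"ax": 0,"ay": 0,"az": 0,"fingers": 35}]}}

```text
t: 30.55
eef_pos: [0.5319, 0.0327, 0.143]
tool_rot: [0.0, 0.999, -0.036, -0.001]
contact_force: [-0.0, -0.4, -0.5]
gripper_width: 0.413
grasp_force: 0.0
```

>>> {"method": "jog_arm", "body": {"rows": [{"x": 0,"y": 0,"z": -20,"ax": 0,"ay": 0,"az": 0,"fingers": 35},{"x": 0,"y": 0,"z": -30,"ax": 0,"ay": 0,"az": 0,"fingers": 35},{"x": 0,"y": 0,"z": -40,"ax": 0,"ay": 0,"az": 0,"fingers": 35},{"x": 0,"y": 30,"z": -10,"ax": 0,"ay": 0,"az": 0,"fingers": 35},{"x": 0,"y": 40,"z": 0,"ax": 0,"ay": 0,"az": 0,"fingers": 35},{"x": 0,"y": 40,"z": 0,"ax": 0,"ay": 0,"az": 0,"fingers": 35},{"x": 0,"y": 40,"z": 0,"ax": 0,"ay": 0,"az": 0,"fingers": 35},{"x": 0,"y": 40,"z": 0,"ax": 0,"ay": 0,"az": 0,"fingers": 35}]}}

```text
t: 31.35
eef_pos: [0.5182, -0.1583, 0.2438]
tool_rot: [-0.0, 0.999, -0.036, 0.0]
contact_force: [0.4, 0.5, 1.1]
gripper_width: 0.406
grasp_force: 0.0
```

>>> {"method": "jog_arm", "body": {"rows": [{"x": 0,"y": 30,"z": 0,"ax": 0,"ay": 0,"az": 0,"fingers": 35},{"x": 0,"y": 30,"z": 0,"ax": 0,"ay": 0,"az": 0,"fingers": 35},{"x": 0,"y": 30,"z": 0,"ax": 0,"ay": 0,"az": 0,"fingers": 35},{"x": 0,"y": 0,"z": 0,"ax": 0,"ay": 0,"az": 0,"fingers": 35},{"x": 0,"y": 0,"z": 0,"ax": 0,"ay": 0,"az": 0,"fingers": 35},{"x": 0,"y": 0,"z": 0,"ax": 0,"ay": 0,"az": 0,"fingers": 35},{"x": 0,"y": 0,"z": 0,"ax": 0,"ay": 0,"az": 0,"fingers": 35},{"x": 0,"y": 0,"z": 0,"ax": 0,"ay": 0,"az": 0,"fingers": 35}]}}

```text
t: 32.15
eef_pos: [0.5123, -0.2454, 0.2433]
tool_rot: [-0.0, 0.999, -0.035, -0.0]
contact_force: [0.9, 0.6, 0.8]
gripper_width: 0.406
grasp_force: 0.0
```

Run:
```python
from h import *
s=cam("scene");t=cam("top")
tl=[cv2.resize(k,(400,600),interpolation=cv2.INTER_CUBIC) for k in(t["bgr"][140:260,245:325],s["bgr"][195:315,285:365])]
cv2.imwrite("pics/t10.png",np.hstack(tl))
```

```text
(no output)
```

View pics/t10.png

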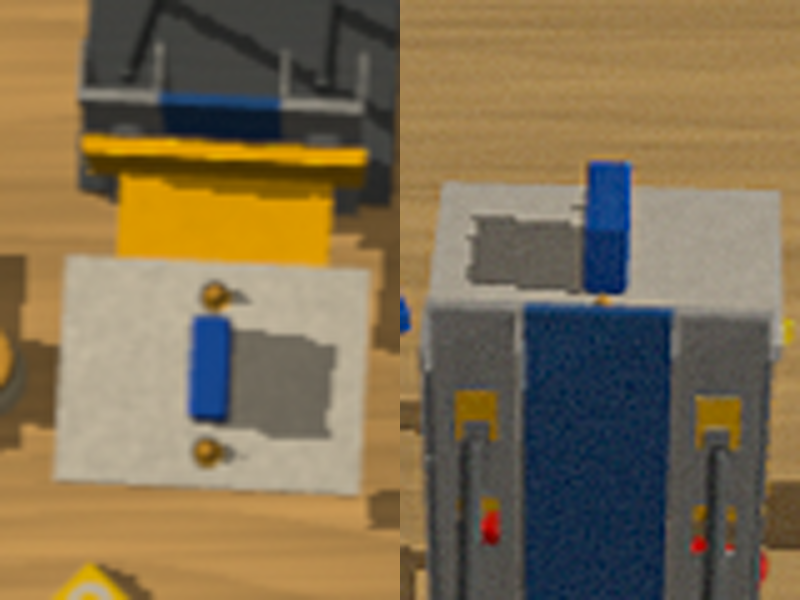

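Run:
```python
from h import *
s=cam("scene");t=cam("top")
P=lambda u,v:((u+.5)/5-.5+245,(v+.5)/5-.5+140);Q=lambda u,v:((u-400+.5)/5-.5+285,(v+.5)/5-.5+195)
for n,a,b in(("robot side +y",(54,480),(780,192)),("robot side -y",(358,494),(443,184)),("rack side -y",(368,268),(428,302)),("block robot-end",(208,420),(609,161))):
    X,e=tri(t,P(*a),s,Q(*b));print(n,X.round(4),round(e,1))
c=np.mean([plane(t,P(*p),.131) for p in((68,256),(368,268),(358,494),(54,480))],0);print("plate centre",c)
```

```text
robot side +y [0.4848 0.1066 0.1238] 0.3
robot side -y [ 0.4749 -0.033   0.1232] 1.3
rack side -y [ 0.5755 -0.0391  0.1458] 0.3
block robot-end [0.5053 0.0342 0.1582] 0.3
plate centre [0.53100994 0.03315407 0.131     ]
```

```bash
python3 -c "
from station import bot
print(bot.hand_in())"
```

```text
the job is handed in; nothing more can be done
None
```

I've handed in the job at about 32 s on the robot's clock: the bracket hangs in the upper slots and the plate lies released on both pins. The last pictures show the tabs at the bottom of their slots and both pins through the plate. `hand_in` returned no verdict, so I don't know how it was judged.

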